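# Wind a sample stage up to its stop with a loose crank key

## Robot

A 6-joint arm with a two-finger parallel gripper is mounted at the origin on a cart in front of the work surface, level with it; the furniture and walls round the work are solid. World frame = base frame: x ahead of the robot, y to its left, z up, the work surface at z = 0. Lengths are in m, angles in degrees, forces in N, time in s.
With the tool pointing down it reaches from about 0.375 to 0.9 m from the base axis. Payload 3.1 kg.
Tool frame: the origin (TCP) lies at the very end of the fingers, on their centre line; the grasp point (between the pads) lies 19 mm behind it (bot.hold_point_z is the z of the grasp point in the tool frame, in m); z points along the fingers, y is the direction in which the jaws open and shut (so a half turn about z gives the same grasp; the last joint's range is limited). The gripper opens to 87 mm and grips with 3 to 60 N. Pads are 19 mm wide; open, the fingers measure 117 mm over their backs; the gripper's body (75 mm by 190 mm) begins 51 mm behind the grasp point.
Start: joints at [-79.441, 30.224, 82.088, -0, 67.689, -10.227], TCP at [0.222, -0.584, 0.223] pointing down, gripper open.
Joint ranges: [-176.69, 176.69], [-43.24, 126.21], [12.49, 139.97], [-82, 262], [0, 151.66], [-163.58, 163.58]. Speed limits (degrees/s): [159.86, 159.86, 180, 180, 180, 180].

## Interface

Orientations are given as a 3x3 rotation matrix whose columns are the frame's x, y, z axes.
In Python, from rig import bot gives the robot as it stands.
- The arm moves only by the tool servo_tool, never from a script. Its argument "increments" is a list of rows, each a list of 3 entries, a list of its own where there are three numbers: the closure, from 0 (fully open) to 1 (shut), then the shift along the tool's x, y, z in mm, then the turn about the tool's z in degrees. In form: [[claw, [x, y, z], turn], ...]. A call has 1 to 5 rows; each row shifts and turns the commanded pose from where the row before left it, along the tool's axes as they then stand; what a row does not reach is not made up. A row lasts 1/8 s, in which the tool goes at most 62.5 mm and 10.7 degrees, less where a joint would pass 70% of its speed; a pose out of reach is approached as far as the arm can. A call with a gripper value outside its range is refused whole. The fingers move at their own pace and stop on an object; the grip force is fixed at half the most. Time passes only in rows, so rows that do not move let the fingers close. It gives the time, the measured TCP pose, the force and the opening at its end, in the units of the state.
- bot.read_state(): the state, without advancing time (a new reading comes with each control period).
- bot.capture(name): name is "scene" or "side" or "wrist"; returns (picture, depth): 480x640x3 uint8, blue, green, red; 480x640 float32, m along the optical axis (not along the pixel's ray), 0 where there is no reading.
- bot.camera_info(name): a dict with "K" (3x3 intrinsics, pixels), "distortion" ([k1, k2, p1, p2, k3] as OpenCV has them; the pictures are not rectified), "R" (3x3) and "t" (3): a world point X has camera coordinates R X + t; the wrist camera has in their place "mount" (4x4, takes a point from camera to tool coordinates, whose origin is the TCP and whose axes are the flange's). Camera axes: x right, y down, z forward; pixel columns grow to the right and rows downward; lengths in m; the calibration is good to about 2 mm. A picture is of the moment at which its call begins: read the wrist's pose just before it. camera_info takes no time and is no camera call.
- bot.hand_in(): hands the job in, once; it reports no verdict.
Trained networks look in the newest picture that a camera, given by its name, has taken for a name from the list of things; names that differ only in an ending like _2 or _b are one class to them, and where a whole thing is asked for, a point or a joint stands for the part that bears it (a point fixed in the world has none). Each returns a list of dicts, best first, with "p" (0 to 1); they miss things now and then, are a little off and sometimes report something else, mostly with a low value. They report only what shows in the picture. A call takes as long as a camera call. They do not tell look-alikes from the thing itself.
- bot.find_in(camera, thing): "bbox" ([left, top, right, bottom] in pixels, round what is visible of it).
- bot.trace(camera, thing): "region" (480x640 bool, what is visible of it) and "bbox" ([left, top, right, bottom] in pixels, round what is visible of it).
The state is a dict: "time_s": time; "joint_positions": joint angles; "qvel": joint speeds; "tau": joint torques, N m; "position": TCP position; "tcp_rot": TCP orientation; "force": force on the tool from outside, world axes, zero at the start; "moment": the same for the moment, N m; "opening": opening from 0.0 (shut) to 1.0 (fully open).
Only numpy, scipy, OpenCV 4.12 (cv2) and the standard library are available. Lean on these libraries where they do the work, as an engineer would, in place of code of your own. Each camera call takes 0.05 s, during which the arm holds its last target.

## Task

Take the crank key from its parking stand, fit it right down over the square drive shaft of the sample stage, and wind it clockwise (seen from above), a few full turns, until the carriage with the bottle comes up against its sprung end stop: feel for the stop and do not force it. Leave the key fully seated on the shaft, and leave the beaker, timer and tape roll where they stand.

Things in the scene. Friction and masses are not known exactly. Their poses are not given: they have to be found in the camera images.
- stage: Sample stage, fixed: 90 x 335 mm aluminium base, grey gearbox block (80 x 90 mm, top 60 mm above the bench) at one end. Origin at bench height on the axis of the upright drive shaft in the middle of the gearbox; z up, +y along the rail to the end stop. Winding clockwise seen from above drives the carriage to +y, 10.05 mm a turn, 2 to 3 turns in all from the start.
- shaft_foot (a point): Where the drive shaft leaves the gearbox top. Steel shaft, 16 mm square, 22 mm tall (its top 6 mm taper to 13.4 mm), then a tapered round nose, 13 mm wide, 9 mm tall. The angle at which the square stands is arbitrary and not measured (this frame is the stage's): find it by feel or sight. It turns against 0.12 N m of friction and stays where left.
- stop_tip (a point): Centre of the rubber tip of the sprung end stop, 40 mm above the bench, at y = 0.2452 m in the stage's frame. Once the carriage touches it the shaft stiffens by 2.5 N m per radian of turn. A white reader head on a post hangs over this end, underside 157 mm above the bench, 205 to 255 mm from the shaft axis.
- carriage_front (a point): Middle of the stop-side face of the carriage, 40 mm above the bench. The carriage is a 75 x 60 x 26 mm aluminium block with a sample bottle held on it (bottle top 146 mm above the bench). Its y in the stage's frame is 0.2452 m when it just touches the stop.
- crank: Loose crank key, about 0.22 kg. Origin: centre of the underside of its hub; z up, x along the arm to the handle. Hub of dark steel, 32 mm square, 46 mm tall, with an 18.5 mm square socket open below, 36 mm deep, sides along x and y. Starts upright on its stand, underside 12 mm above the bench; on the shaft it is seated at 60 mm, or sits 16 to 22 mm higher while the squares are out of line.
- crank_boss (a point): Centre of the red square boss on top of the hub, to lift the key by: 22 x 22 mm, from 46 to 76 mm above the hub's underside (this point at 61 mm). The hub below it is wider (32 mm). The arm, 20 mm wide, level with the hub's top, runs along the key's x.
- crank_handle (a point): Point on the axis of the crank's handle, 97 mm above the hub's underside, 50 mm from the hub axis along the key's x. The handle is a grippy black rubber sleeve, upright, 20 mm in diameter, from 49 to 109 mm above the underside, that spins freely on its pin, so a gripper that holds it need not turn with the crank.
- crank_stand: Parking stand, fixed: grey plate 70 x 70 x 12 mm with a round peg 13 mm in diameter and 14 mm tall that the key's socket sits over. Origin at bench height under the peg, z up.
- beaker: Clear glass beaker, 85 mm wide, 86 mm tall, loose bystander; origin at the centre of its underside.
- timer: White bench timer, 56 x 65 x 60 mm, loose bystander; origin at the centre of its underside.
- tape: Roll of tan tape, 96 mm wide, 25 mm tall, loose bystander; origin at the centre of its underside.
Not all that is in view belongs to the job. There is more than one size of the crank; the job needs the larger.

How it is judged (in metres and radians):
On the way, in this order (a step that is already met when the one before it is completed fails the run):
1. the crank key is fully seated on the drive shaft (z of crank in the frame of stage below 0.064 m and horizontal distance between crank and stage below 0.005 m and angle between crank's own z axis and vertical below 0.12 rad), for 0.2 s.
2. with the key on the shaft, the carriage is wound up against the stop (y of carriage_front in the frame of stage above 0.2448 m and z of crank in the frame of stage below 0.07 m and horizontal distance between crank and stage below 0.006 m), for 0.1 s.
At the end, for the whole second after the job is handed in: The carriage rests against the stop (its front face no more than 0.4 mm short of first touch), and the crank key sits upright, at rest and fully down on the shaft (underside within 4 mm of the gearbox top, within 5 mm of the shaft axis) (all of step 1 and y of carriage_front in the frame of stage above 0.2448 m and linear speed of crank below 0.02 m/s).
It fails at once if the stop is forced: the carriage is driven more than 0.8 mm past first touch into its spring (about 25 N at the handle) (y of carriage_front in the frame of stage above 0.246 m).
It fails at once if the key is rammed or wrenched on the stage: summed contact force between them over 200 N (contact force between crank and stage above 200 N).
It fails at once if the beaker, the timer or the tape roll is pushed more than 30 mm (distance of any of beaker, timer, tape from where it was at the start of the episode above 0.03 m).
It also fails if it takes over 72 s, if anything falls off the work surface, if the arm or the gripper's body presses on something with over 40 N, if the wrist force passes 120 N, or if a joint passes its speed limit or range.

## Working session

There is one attempt and no reset: what is moved stays moved. The work goes in short steps, Python scripts to look and compute and a tool call to move; the robot and the scene stay as the last step left them, time stands still between calls to the robot, and variables do not carry over. Pictures are saved under pics/ and viewed, and the job is handed in when it is done.

Besides the shell and the picture viewer there is one more tool, called after "Call:" as name(argument=value, ...), one argument or row to a line, values as JSON. servo_tool: Moves the arm, as the interface text tells. Its arguments: {"type":"object","properties":{"increments":{"type":"array","items":{"type":"array"}}},"required":["increments"]}

```bash
ls; mkdir -p pics; python3 - <<'E'
from rig import bot
import cv2
print(bot.read_state(), bot.hold_point_z)
for c in ("scene","side","wrist"):
    im,d=bot.capture(c); cv2.imwrite(f"pics/{c}0.png",im)
    print(c,bot.camera_info(c))
    for t in ("crank","crank_stand","stage","beaker","timer","tape"):
        print(t,[(r["bbox"],round(r["p"],2)) for r in bot.find_in(c,t)])
E
```

```text
pics
{'time_s': 0.0, 'joint_positions': array([-7.94408002e+01,  3.02793884e+01,  8.21552076e+01, -1.28149707e-03,
        6.76873922e+01, -1.02260071e+01]), 'qvel': array([-0.01529351, -0.04645913, -0.06130234, -0.06321314,  0.06212878,
       -0.0223613 ]), 'tau': array([ 5.46308329e-04, -4.40044570e+01, -1.76594371e+01,  6.32212101e-02,
        5.82743017e-02, -1.79556300e-04]), 'position': array([ 0.22169274, -0.58359698,  0.22157363]), 'tcp_rot': array([[ 9.34914381e-01,  3.54873120e-01, -4.10500772e-04],
       [ 3.54873177e-01, -9.34912115e-01,  2.08924890e-03],
       [ 3.57636129e-04, -2.09894456e-03, -9.99997733e-01]]), 'force': array([-0.51148802, -0.05322561,  0.45642175]), 'moment': array([ 0.02068852, -0.05939359, -0.00858318]), 'opening': 1.0014122440642519} -0.0187
scene {'K': array([[481.35354777,   0.        , 321.38617691],
       [  0.        , 481.35354777, 238.52185277],
       [  0.        ,   0.        ,   1.        ]]), 'distortion': array([-0.03155369,  0.        ,  0.        ,  0.        ,  0.        ]), 'R': array([[-0.85569822, -0.51690654, -0.02425276],

[... 1374 characters left out ...]
, ([260.9, 327.3, 302.8, 358.2], 0.27)]
wrist {'K': array([[334.35116116,   0.        , 320.1915322 ],
       [  0.        , 334.35116116, 241.12559418],
       [  0.        ,   0.        ,   1.        ]]), 'distortion': array([0.00593601, 0.        , 0.        , 0.        , 0.        ]), 'mount': array([[ 9.61228079e-04, -9.66229169e-01, -2.57682498e-01,
         7.15493605e-02],
       [ 9.99999515e-01,  8.73291981e-04,  4.55705875e-04,
         6.65720130e-05],
       [-2.15284249e-04, -2.57682811e-01,  9.66229539e-01,
        -1.61859829e-01],
       [ 0.00000000e+00,  0.00000000e+00,  0.00000000e+00,
         1.00000000e+00]])}
crank []
crank_stand []
stage []
beaker []
timer []
tape []
```

View pics/scene0.png

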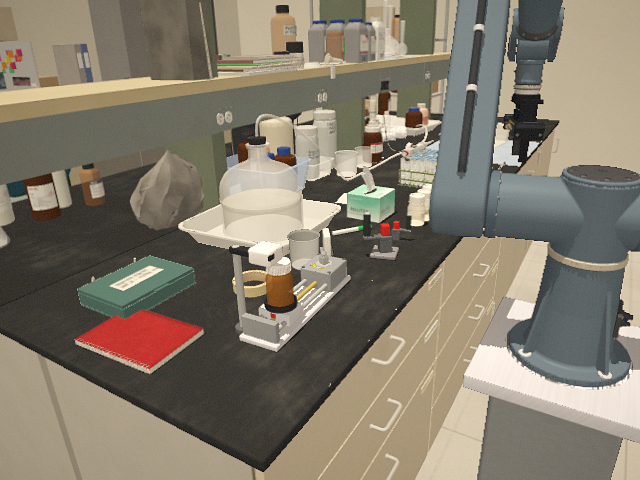

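View pics/side0.png

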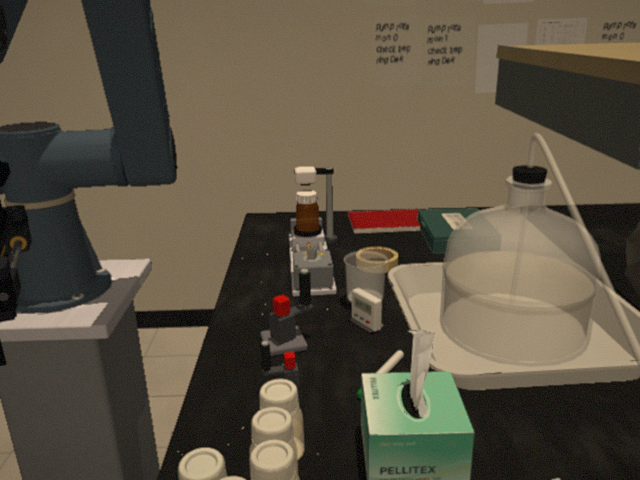

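```bash
python3 - <<'E'
import cv2
a=cv2.imread("pics/scene0.png")[195:375,215:425]; b=cv2.imread("pics/side0.png")[150:400,230:420]
cv2.imwrite("pics/s0z.png",cv2.resize(a,(780,668),interpolation=3)[:600])
cv2.imwrite("pics/d0z.png",cv2.resize(b,(456,600),interpolation=3))
E
```

```text
(no output)
```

View pics/s0z.png

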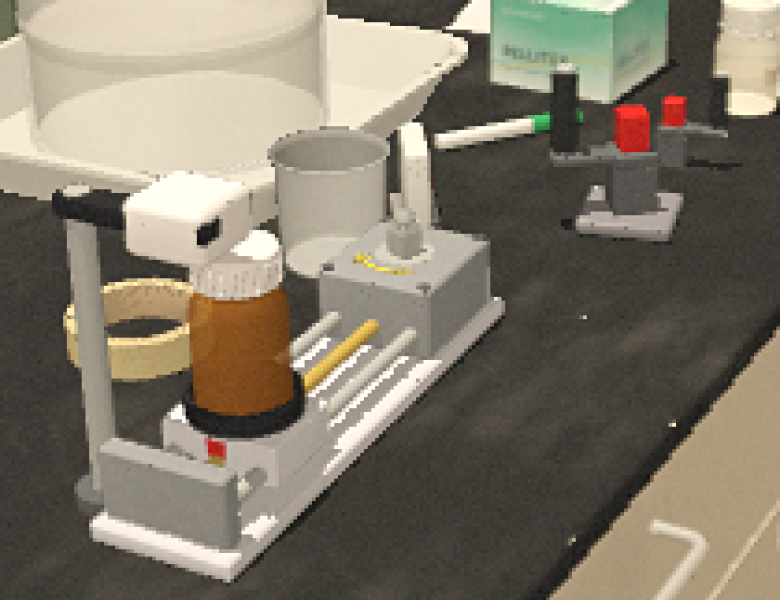

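View pics/d0z.png

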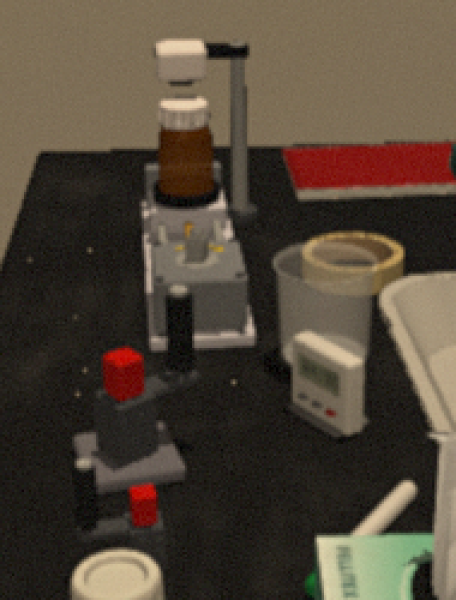

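The scene picture shows two cranks. The larger one is on the grey stand, with its boss at scene (385,229) and side (281,306). The smaller one stands directly on the bench, at scene (397,224) and side (290,359). The one on the stand fits the description: it has a stand and a bigger hub. The stage gearbox is at scene (324,268). Next I'll get 3D positions.

```bash
cat > h.py <<'E'
import numpy as np, cv2
from rig import bot
def cam(c,st=None):
    i=bot.camera_info(c)
    if c=="wrist":
        T=np.eye(4);T[:3,:3]=st["tcp_rot"];T[:3,3]=st["position"]
        M=T@i["mount"]; R=M[:3,:3].T; t=-R@M[:3,3]
    else: R,t=i["R"],i["t"]
    return i["K"],i["distortion"],R,t
def cloud(d,C):
    K,D,R,t=C
    v,u=np.mgrid[0:480,0:640]
    p=cv2.undistortPoints(np.stack([u,v],-1).reshape(-1,1,2).astype(float),K,D).reshape(480,640,2)
    X=np.concatenate([p*d[...,None],d[...,None]],-1)
    W=(X-t)@R
    W[d<=0]=np.nan
    return W
def ray_at_z(u,v,z,C):
    K,D,R,t=C
    p=cv2.undistortPoints(np.array([[[u,v]]],float),K,D)[0,0]
    o=-R.T@t; r=R.T@np.array([p[0],p[1],1]); s=(z-o[2])/r[2]
    return o+s*r
def proj(X,C):
    K,D,R,t=C
    return cv2.projectPoints(np.atleast_2d(np.array(X,float)),cv2.Rodrigues(R)[0],t,K,D)[0][:,0]
E
python3 - <<'E'
from h import *
for c in ("scene","side"):
    im,d=bot.capture(c); C=cam(c); W=cloud(d,C)
    hsv=cv2.cvtColor(im,cv2.COLOR_BGR2HSV)
    red=((hsv[...,0]<8)|(hsv[...,0]>172))&(hsv[...,1]>170)&(hsv[...,2]>90)
    n,l,s,ce=cv2.connectedComponentsWithStats(red.astype(np.uint8))
    for i in range(1,n):
        if s[i,4]>10:
            P=W[l==i]; print(c,s[i],ce[i].round(1),np.nanmean(P,0).round(4),np.nanmin(P,0).round(3),np.nanmax(P,0).round(3))
    for t in ("stage","crank","crank_stand","beaker","timer","tape","crank_handle"):
        for r in bot.trace(c,t):
            P=W[r["region"]]; print(c,t,round(r["p"],2),np.array(r["bbox"]).round(),np.nanpercentile(P,[2,50,98],axis=0).round(3).tolist())
C=cam("scene"); print("shaft",ray_at_z(215+402/3.714,195+205/3.714,.088,C))
C=cam("side"); print("shaft",ray_at_z(230+202/2.4,150+228/2.4,.088,C))
E
```

```text
scene [16 50  6  5 14] [18.6 51.4] [ 2.6233 -0.5324  0.5493] [ 2.611 -0.542  0.537] [ 2.642 -0.514  0.556]
scene [393 221   7   8  46] [396.3 224.3] [ 0.4966 -0.3611  0.0468] [ 0.489 -0.484  0.002] [ 0.558 -0.352  0.058]
scene [380 223  10  13 113] [384.8 229.1] [ 0.481  -0.2435  0.0754] [ 0.466 -0.462  0.002] [ 0.586 -0.226  0.092]
scene [  76  310  126   59 3785] [140.9 336.2] [0.734  0.3697 0.0128] [0.636 0.287 0.009] [0.848 0.445 0.017]
scene [271 314   4   4  14] [272.5 315.5] [0.5217 0.2115 0.0383] [0.518 0.208 0.034] [0.526 0.214 0.043]
scene [ 89 344   8   4  12] [ 92.8 345.3] [0.7901 0.4398 0.0128] [0.779 0.437 0.011] [0.8   0.443 0.014]
scene stage 0.84 [232. 242. 352. 354.] [[0.478, -0.038, 0.006], [0.51, 0.204, 0.052], [0.58, 0.268, 0.195]]
scene crank 0.81 [361. 215. 395. 256.] [[0.461, -0.247, 0.015], [0.486, -0.227, 0.06], [0.528, -0.202, 0.119]]
scene crank 0.48 [393. 214. 409. 243.] [[0.456, -0.374, 0.003], [0.487, -0.359, 0.035], [0.505, -0.348, 0.075]]
scene crank_stand 0.83 [372. 247. 401. 259.] [[0.442, -0.275, 0.003], [0.468, -0.22, 0.013], [0.511, -0.203, 0.016
[... 1298 characters left out ...]
04], [0.489, -0.266, 0.012], [0.519, -0.223, 0.014]]
side timer 0.77 [353. 288. 380. 332.] [[0.609, -0.215, 0.002], [0.63, -0.197, 0.034], [0.655, -0.164, 0.061]]
side timer 0.21 [268. 269. 311. 342.] [[0.463, -0.265, 0.014], [0.493, -0.248, 0.058], [0.531, -0.213, 0.12]]
side tape 0.77 [360. 247. 398. 272.] [[0.651, -0.07, -0.001], [0.703, 0.102, 0.02], [0.725, 0.197, 0.085]]
side crank_handle 0.97 [261. 343. 299. 388.] [[0.458, -0.378, 0.01], [0.489, -0.373, 0.036], [0.511, -0.359, 0.077]]
side crank_handle 0.92 [268. 267. 315. 346.] [[0.462, -0.265, 0.013], [0.493, -0.247, 0.058], [0.531, -0.21, 0.12]]
shaft [ 0.54004793 -0.02047705  0.088     ]
shaft [ 0.54018883 -0.00861884  0.088     ]
```

Call:
servo_tool(
  increments=[
    [0,[50,-31,-6],0],
    [0,[50,-31,-6],0],
    [0,[50,-31,-6],0],
    [0,[50,-31,-6],0],
    [0,[50,-31,-6],0],
  ],
)

```text
time_s: 2.48
position: [0.4016, -0.3492, 0.253]
tcp_rot: [[0.935, 0.355, 0.001], [0.355, -0.935, -0.0], [0.0, 0.001, -1.0]]
force: [0.5, 0.2, -0.7]
opening: 0.999
```

Call:
servo_tool(
  increments=[
    [0,[50,-31,0],0],
    [0,[50,-31,0],0],
    [0,[0,0,0],0],
    [0,[0,0,0],0],
  ],
)

```text
time_s: 2.98
position: [0.472, -0.2573, 0.2526]
tcp_rot: [[0.935, 0.356, -0.0], [0.356, -0.935, -0.001], [-0.0, 0.001, -1.0]]
force: [-0.7, -0.1, -0.0]
opening: 0.997
```

```bash
python3 - <<'E'
from h import *
st=bot.read_state(); print(st["time_s"],st["position"],st["joint_positions"],st["tcp_rot"])
im,d=bot.capture("wrist"); cv2.imwrite("pics/w1.png",im); np.savez("w1.npz",im=im,d=d,R=st["tcp_rot"],p=st["position"])
for t in ("stage","crank","crank_handle","crank_boss"):
    print(t,[(r["bbox"],round(r["p"],2)) for r in bot.find_in("wrist",t)])
E
```

```text
2.975 [ 0.47201478 -0.25732484  0.25262838] [-4.04910813e+01  2.14002454e+01  9.26025737e+01 -4.19236069e-02
  6.59793301e+01  2.86800490e+01] [[ 9.34540672e-01  3.55856281e-01 -1.96957655e-04]
 [ 3.55856068e-01 -9.34540504e-01 -7.10641455e-04]
 [-4.36951132e-04  5.94034767e-04 -9.99999728e-01]]
stage [([0.2, 0.0, 195.2, 133.6], 0.96)]
crank [([399.1, 211.3, 429.4, 268.0], 0.78), ([284.6, 147.5, 328.8, 225.2], 0.68)]
crank_handle [([394.7, 212.6, 425.4, 268.7], 0.76), ([285.0, 146.5, 329.8, 226.7], 0.65)]
crank_boss [([284.6, 147.4, 330.4, 221.9], 0.96), ([396.0, 209.4, 425.4, 270.3], 0.85)]
```

View pics/w1.png

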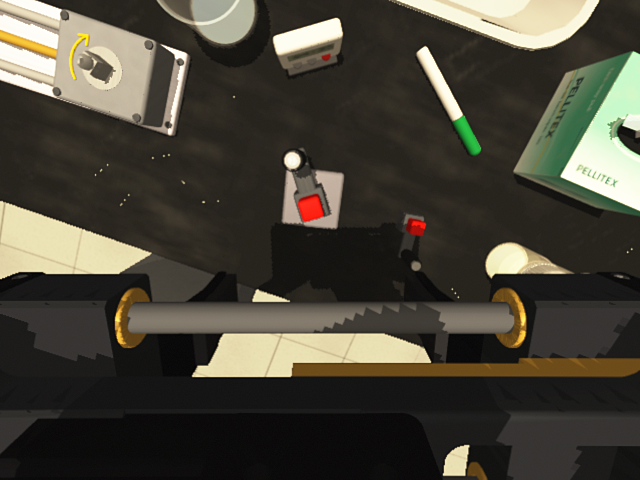

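Wrist picture: the larger key sits on the stand, with its boss at (311,207) and handle cap at (293,159). The smaller look-alike is at (415,226), and the shaft is at (97,65). I'll crop and measure.

```bash
python3 - <<'E'
from h import *
z=np.load("w1.npz"); im,d=z["im"],z["d"]; st=dict(tcp_rot=z["R"],position=z["p"]); C=cam("wrist",st); W=cloud(d,C)
a=cv2.resize(im[130:290,260:450],(570,480),interpolation=3); b=cv2.resize(im[20:130,40:150],(480,480),interpolation=3)
cv2.imwrite("pics/w1z.png",cv2.resize(np.hstack([a,b]),(800,366)))
hsv=cv2.cvtColor(im,cv2.COLOR_BGR2HSV)
red=((hsv[...,0]<8)|(hsv[...,0]>172))&(hsv[...,1]>150)&(hsv[...,2]>90)
n,l,s,ce=cv2.connectedComponentsWithStats(red.astype(np.uint8))
for i in range(1,n):
    if s[i,4]>100:
        P=W[l==i]; m=P[:,2]>np.nanmax(P[:,2])-.006
        vu=np.argwhere(l==i)[m]
        r=cv2.minAreaRect(P[m][:,:2].astype(np.float32))
        print(ce[i],np.nanmedian(P[m],0),r,vu.mean(0),np.nanpercentile(P[:,2],[5,50,95]))
P=W[140:235,275:345].reshape(-1,3); m=P[:,2]>.112; print("handle top",np.nanmedian(P[m],0),m.sum(),cv2.minAreaRect(P[m][:,:2].astype(np.float32)))
m=(P[:,2]>.050)&(P[:,2]<.064); print("arm",m.sum(),cv2.minAreaRect(P[m][:,:2].astype(np.float32)))
P=W[20:130,40:150].reshape(-1,3)
for lo,hi in((.084,.1),(.07,.084),(.055,.066)):
    m=(P[:,2]>lo)&(P[:,2]<hi); print("st",lo,m.sum(),np.nanmedian(P[m],0),cv2.minAreaRect(P[m][:,:2].astype(np.float32)))
E
```

```text
[310.34636872 207.46927374] [ 0.48486331 -0.24244051  0.08748882] ((0.4845198392868042, -0.24250736832618713), (0.021487582474946976, 0.02181924134492874), 37.37307357788086) [208.76129032 310.49892473] [0.07054953 0.08736263 0.08885933]
[415.51102941 226.63235294] [ 0.50111131 -0.36111946  0.05360047] ((0.5009646415710449, -0.3621092736721039), (0.015030906535685062, 0.015905385836958885), 11.345046043395996) [228.1185567  417.07216495] [0.0365123  0.05312836 0.05482435]
handle top [ 0.52449728 -0.21290652  0.1232099 ] 319 ((0.5241158604621887, -0.21248194575309753), (0.01849989779293537, 0.019102126359939575), 21.333280563354492)
arm 873 ((0.5015720129013062, -0.22975125908851624), (0.07584919035434723, 0.032089851796627045), 36.810943603515625)
st 0.084 147 [ 0.53664026 -0.01213945  0.08764188] ((0.5363805294036865, -0.00968149397522211), (0.012320748530328274, 0.011046995408833027), 0.5449736714363098)
st 0.07 346 [ 0.53683115 -0.01414587  0.07905925] ((0.5364276170730591, -0.009119266644120216), (0.016538439318537712, 0.01619056425988674), 69.60108947753906)
st 0.055 7483 [ 0.53597628 -0.01212305  0.05962442] ((0.5366696715354919, -0.008367609232664108), (0.08015858381986618, 0.09046605229377747), 3.2379772663116455)
```

View pics/w1z.png

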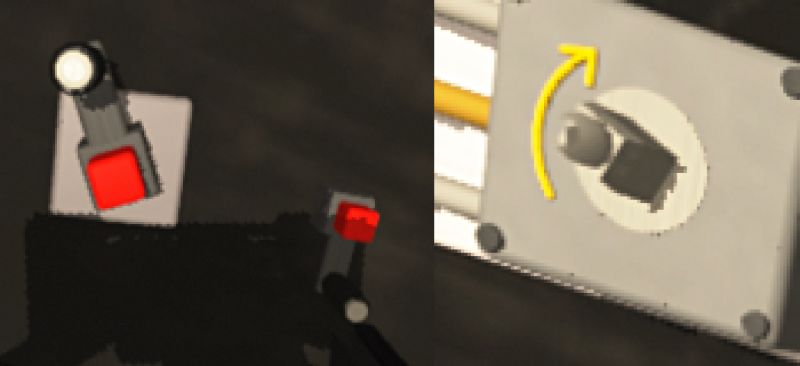

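The enlarged crop confirms it. The key on the stand has a 21.5 mm boss with its top at z = 0.088, while the other's boss is about 15 mm, so the left one is the right key. Its boss is at (0.4847,-0.2425) and its yaw is about 37.1°. Now I'll align above it and go down.

Call:
servo_tool(
  increments=[
    [0,[0,0,0],-8.1],
    [0,[0,0,0],-8.1],
    [0,[19,-4,40],0],
    [0,[0,0,50],0],
    [0,[0,0,0],0],
  ],
)

```text
time_s: 3.85
position: [0.482, -0.2414, 0.1594]
tcp_rot: [[0.8, 0.601, -0.007], [0.601, -0.799, 0.006], [-0.002, -0.009, -1.0]]
force: [0.2, 0.8, 0.3]
opening: 0.999
```

```bash
python3 - <<'E'
from h import *
st=bot.read_state(); p=st["position"];R=st["tcp_rot"]
print(p,np.degrees(np.arctan2(R[1,0],R[0,0])),"d tool mm",(R.T@(np.array([.4847,-.2425,.061])-p)*1000).round(1))
E
```

```text
[ 0.48197209 -0.24136164  0.15944446] 36.91729961316496 d tool mm [ 1.7  3.4 98.4]
```

Call:
servo_tool(
  increments=[
    [0,[0,0,45],0],
    [0,[0,0,35],0],
    [0,[0,0,0],0],
    [0,[0,0,0],0],
  ],
)

```text
time_s: 4.35
position: [0.4861, -0.244, 0.0846]
tcp_rot: [[0.799, 0.601, 0.003], [0.601, -0.799, -0.002], [0.001, 0.004, -1.0]]
force: [-0.0, -0.6, 0.6]
opening: 1.003
```

```bash
python3 - <<'E'
from h import *
st=bot.read_state(); p=st["position"];R=st["tcp_rot"]
print(p,np.degrees(np.arctan2(R[1,0],R[0,0])),"d tool mm",(R.T@(np.array([.4847,-.2425,.061])-p)*1000).round(1),R[:,2])
E
```

```text
[ 0.48605043 -0.24402412  0.08462042] 36.94997164729279 d tool mm [-0.2 -2.1 23.6] [ 0.00296155 -0.00233926 -0.99999288]
```

Call:
servo_tool(
  increments=[
    [0,[0,0,12],0],
    [0,[0,0,8],0],
    [0,[0,0,0],0],
    [0,[0,0,0],0],
    [0,[0,0,0],0],
  ],
)

```text
time_s: 4.97
position: [0.485, -0.2426, 0.0627]
tcp_rot: [[0.799, 0.602, 0.0], [0.602, -0.799, -0.0], [0.0, 0.0, -1.0]]
force: [-0.3, -0.3, -0.0]
opening: 0.998
```

```bash
python3 - <<'E'
from h import *
st=bot.read_state(); p=st["position"];R=st["tcp_rot"]
print(p,np.degrees(np.arctan2(R[1,0],R[0,0])),"d tool mm",(R.T@(np.array([.4847,-.2425,.061])-p)*1000).round(1),R[:,2],st["qvel"])
E
```

```text
[ 0.48496052 -0.24262823  0.06269649] 36.99240152181636 d tool mm [-0.1 -0.3  1.7] [ 2.70640281e-04 -2.13367456e-04 -9.99999941e-01] [ 0.04902251 -0.08856701  0.06841971 -0.05625063 -0.01905342  0.0689398 ]
```

Call:
servo_tool(
  increments=[
    [0.5,[0,0,1],0],
    [1,[0,0,0],0],
    [1,[0,0,0],0],
    [1,[0,0,0],0],
    [1,[0,0,0],0],
  ],
)

```text
time_s: 5.6
position: [0.4848, -0.2426, 0.0616]
tcp_rot: [[0.799, 0.602, 0.0], [0.602, -0.799, -0.0], [0.0, 0.0, -1.0]]
force: [0.1, 0.5, -0.0]
opening: 0.516
```

Call:
servo_tool(
  increments=[
    [1,[0,0,0],0],
    [1,[0,0,-20],0],
    [1,[0,0,-50],0],
    [1,[0,0,-50],0],
    [1,[0,0,0],0],
  ],
)

```text
time_s: 6.22
position: [0.4872, -0.2444, 0.1856]
tcp_rot: [[0.799, 0.602, 0.008], [0.602, -0.799, -0.006], [0.003, 0.009, -1.0]]
force: [0.2, 0.2, 1.1]
opening: 0.022
```

The fingers were still closing when I lifted. They shut to 0.022 on nothing, so the grasp missed. I'll check the key.

Call:
servo_tool(
  increments=[
    [0,[0,0,-30],0],
    [0,[0,0,-30],0],
    [0,[0,0,0],0],
    [0,[0,0,0],0],
    [0,[0,0,0],0],
  ],
)

```text
time_s: 6.85
position: [0.4839, -0.2419, 0.2398]
tcp_rot: [[0.799, 0.602, -0.003], [0.602, -0.799, 0.002], [-0.001, -0.003, -1.0]]
force: [-0.3, -0.5, -0.3]
opening: 0.499
```

```bash
python3 - <<'E'
from h import *
st=bot.read_state(); print(st["time_s"],st["position"],st["opening"])
im,d=bot.capture("wrist"); cv2.imwrite("pics/w2.png",im); np.savez("w2.npz",im=im,d=d,R=st["tcp_rot"],p=st["position"])
C=cam("wrist",st); W=cloud(d,C)
hsv=cv2.cvtColor(im,cv2.COLOR_BGR2HSV)
red=((hsv[...,0]<8)|(hsv[...,0]>172))&(hsv[...,1]>150)&(hsv[...,2]>90)
n,l,s,ce=cv2.connectedComponentsWithStats(red.astype(np.uint8))
for i in range(1,n):
    if s[i,4]>100:
        P=W[l==i]; m=P[:,2]>np.nanmax(P[:,2])-.006
        print(ce[i],np.nanmedian(P[m],0),cv2.minAreaRect(P[m][:,:2].astype(np.float32)))
Q=W.reshape(-1,3)
m=(Q[:,2]>.112)&(Q[:,2]<.135)&(abs(Q[:,0]-.52)<.05)&(abs(Q[:,1]+.22)<.06); print("handle top",np.nanmedian(Q[m],0),cv2.minAreaRect(Q[m][:,:2].astype(np.float32)))
E
```

```text
6.85 [ 0.48390945 -0.24190227  0.23981018] 0.4992205843461903
[320.89273356 225.68685121] [ 0.48501903 -0.24203786  0.08752679] ((0.48492541909217834, -0.24218325316905975), (0.020760253071784973, 0.021476227790117264), 36.90373611450195)
[413.39224138 269.41810345] [ 0.50291584 -0.35905413  0.05349468] ((0.5013242363929749, -0.36141037940979004), (0.014946256764233112, 0.014931436628103256), 11.7781400680542)
handle top [ 0.52477657 -0.21242658  0.12319209] ((0.5243660807609558, -0.21288229525089264), (0.01891147345304489, 0.018825331702828407), 82.2360610961914)
```

View pics/w2.png

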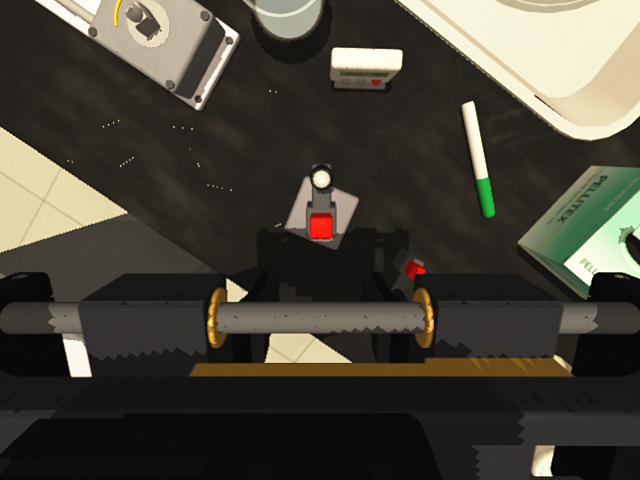

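The key is undisturbed at (0.4849,-0.2422), so I'll go down again and wait for the fingers this time.

Call:
servo_tool(
  increments=[
    [0.4,[0,0,50],0],
    [0.4,[0,0,50],0],
    [0.4,[0,0,40],0],
    [0.4,[0,0,20],0],
    [0.4,[0,0,0],0],
  ],
)

```text
time_s: 7.52
position: [0.4833, -0.2415, 0.0793]
tcp_rot: [[0.799, 0.602, -0.004], [0.602, -0.799, 0.003], [-0.001, -0.005, -1.0]]
force: [-0.5, 0.5, 0.0]
opening: 0.599
```

Call:
servo_tool(
  increments=[
    [0.4,[0,0,10],0],
    [0.4,[0,0,9],0],
    [0.4,[0,0,0],0],
    [1,[0,0,0],0],
    [1,[0,0,0],0],
  ],
)

```text
time_s: 8.15
position: [0.4851, -0.2427, 0.063]
tcp_rot: [[0.799, 0.602, 0.001], [0.602, -0.799, -0.001], [0.0, 0.001, -1.0]]
force: [0.7, 0.6, -0.5]
opening: 0.454
```

Call:
servo_tool(
  increments=[
    [1,[0,0,0],0],
    [1,[0,0,0],0],
    [1,[0,0,0],0],
    [1,[0,0,0],0],
  ],
)

```text
time_s: 8.65
position: [0.4847, -0.2425, 0.0626]
tcp_rot: [[0.799, 0.602, -0.0], [0.602, -0.799, 0.0], [-0.0, -0.0, -1.0]]
force: [0.3, -0.3, 0.9]
opening: 0.253
```

Gripped: opening 0.253 is 22 mm. I'll lift and carry the key to a point where the shaft is in view.

Call:
servo_tool(
  increments=[
    [1,[0,0,-10],0],
    [1,[0,0,-30],0],
    [1,[0,0,-45],0],
    [1,[0,0,-45],0],
    [1,[35,-32,0],0],
  ],
)

```text
time_s: 9.28
position: [0.4969, -0.2, 0.1971]
tcp_rot: [[0.801, 0.598, 0.01], [0.598, -0.801, -0.008], [0.004, 0.012, -1.0]]
force: [1.5, 0.7, -3.3]
opening: 0.249
```

Call:
servo_tool(
  increments=[
    [1,[35,-32,0],0],
    [1,[32,-31,0],0],
    [1,[0,0,0],0],
    [1,[0,0,0],0],
    [1,[0,0,0],0],
  ],
)

```text
time_s: 9.9
position: [0.5092, -0.1065, 0.1926]
tcp_rot: [[0.8, 0.6, 0.0], [0.6, -0.8, -0.0], [-0.0, 0.001, -1.0]]
force: [0.3, 0.1, -2.4]
opening: 0.249
```

```bash
python3 - <<'E'
from h import *
st=bot.read_state(); print(st["time_s"],st["position"],st["opening"],st["force"])
im,d=bot.capture("wrist"); cv2.imwrite("pics/w3.png",im); np.savez("w3.npz",im=im,d=d,R=st["tcp_rot"],p=st["position"])
C=cam("wrist",st); W=cloud(d,C)
print(proj([.5366,-.009,.06],C))
E
```

```text
9.9 [ 0.50922804 -0.10650402  0.19263069] 0.24929196176367496 [ 0.30315764  0.09329073 -2.39645227]
[[246.57243378 140.7946149 ]]
```

View pics/w3.png

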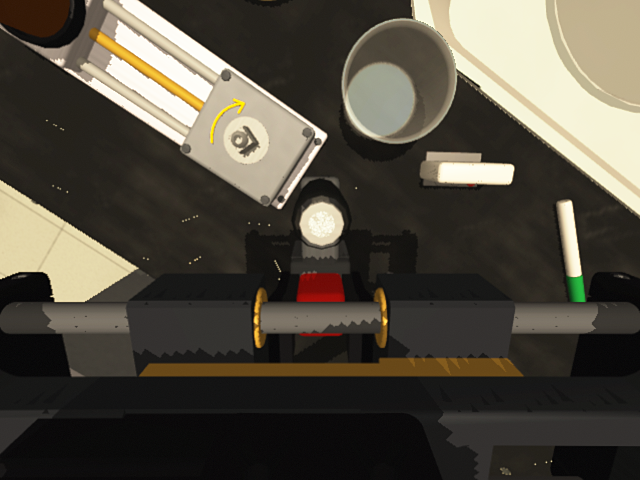

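```bash
python3 - <<'E'
from h import *
z=np.load("w3.npz"); im,d=z["im"],z["d"]; st=dict(tcp_rot=z["R"],position=z["p"]); C=cam("wrist",st); W=cloud(d,C)
Q=W.reshape(-1,3); near=(abs(Q[:,0]-.5366)<.06)&(abs(Q[:,1]+.009)<.06)
for lo,hi in((.084,.1),(.0795,.084),(.068,.0765),(.055,.064)):
    m=near&(Q[:,2]>lo)&(Q[:,2]<hi); print(lo,m.sum(),np.nanmedian(Q[m],0),cv2.minAreaRect(Q[m][:,:2].astype(np.float32)))
# candidates overlay: square at z=.06 foot and .076 top
def sq(c,s,z,a): 
    a=np.radians(a); k=np.array([[1,1],[-1,1],[-1,-1],[1,-1]])*s/2
    R=np.array([[np.cos(a),-np.sin(a)],[np.sin(a),np.cos(a)]]); return np.c_[k@R.T+c,np.full(4,z)]
c=np.array([.5366,-.009]); f=10; x0,y0=215,110
out=[]
for a in (0,30,45,60):
    v=cv2.resize(im[y0:y0+60,x0:x0+60],None,fx=6.6,fy=5,interpolation=3)
    v=cv2.resize(im[y0:y0+60,x0:x0+60],(400,300) if 0 else (300,300),interpolation=3)
    for zz,s,col in((.06,.016,(0,0,255)),(.076,.016,(0,255,0)),(.082,.0134,(255,128,0))):
        P=proj(sq(c,s,zz,a),C); P=((P-[x0-.5,y0-.5])*5*16).astype(int)
        cv2.polylines(v,[P],True,col,1,cv2.LINE_AA,4)
    out.append(v)
raw=cv2.resize(im[y0:y0+60,x0:x0+60],(600,600),interpolation=cv2.INTER_CUBIC)
cv2.imwrite("pics/w3o.png",np.vstack([np.hstack(out[:2]),np.hstack(out[2:])])); cv2.imwrite("pics/w3r.png",raw)
E
```

```text
0.084 161 [ 0.53754551 -0.01036638  0.08776686] ((0.5367980003356934, -0.008861653506755829), (0.012161520309746265, 0.011967476457357407), 80.76107025146484)
0.0795 190 [ 0.5366801  -0.00893474  0.08170986] ((0.536722719669342, -0.00907951220870018), (0.014281755313277245, 0.014308484271168709), 72.2486343383789)
0.068 60 [ 0.54190089 -0.01449704  0.07311445] ((0.5367838144302368, -0.008849154226481915), (0.016108565032482147, 0.015871310606598854), 69.52916717529297)
0.055 9918 [ 0.53971215 -0.00746044  0.05968836] ((0.5367258787155151, -0.008168298751115799), (0.08062397688627243, 0.09106447547674179), 3.216486930847168)
```

View pics/w3o.png

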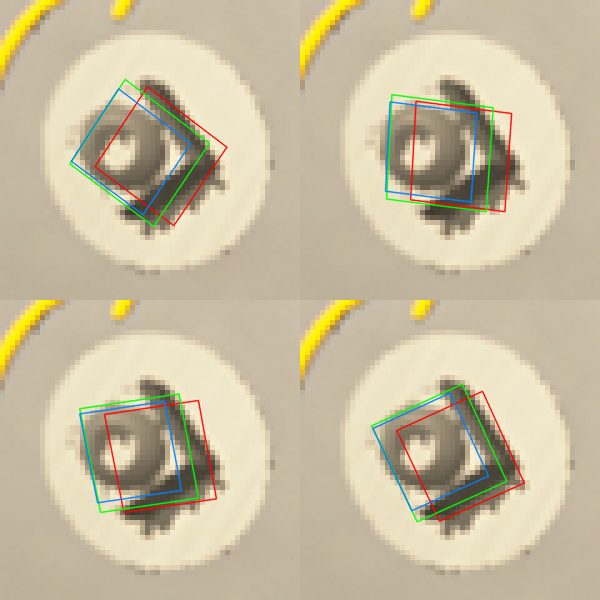

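View pics/w3r.png

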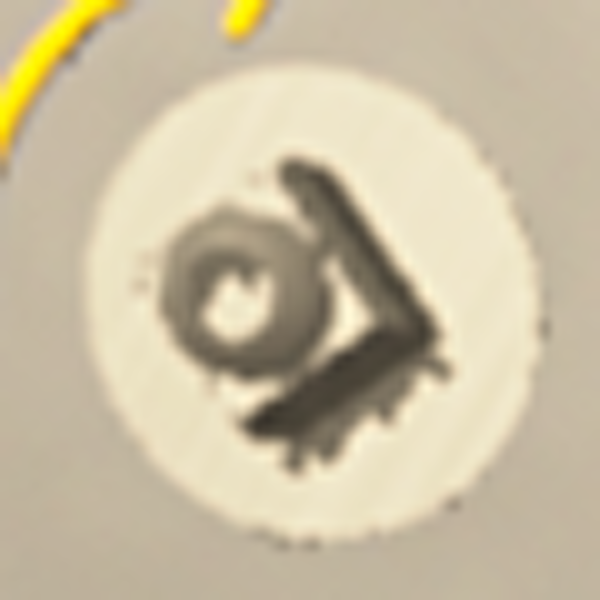

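The shaft square stands at about 70° (fits gave 69.5 to 72) and is centred at (0.5368,-0.0089). I'll turn the key to yaw 70° and move over it.

Call:
servo_tool(
  increments=[
    [1,[0,0,0],-8.3],
    [1,[0,0,0],-8.3],
    [1,[0,0,0],-8.3],
    [1,[0,0,0],-8.2],
    [1,[30,0,0],0],
  ],
)

```text
time_s: 10.58
position: [0.5194, -0.0794, 0.1925]
tcp_rot: [[0.344, 0.939, 0.0], [0.939, -0.344, -0.001], [-0.001, 0.0, -1.0]]
force: [0.3, 0.4, -1.0]
opening: 0.256
```

Call:
servo_tool(
  increments=[
    [1,[40,-4,0],0],
    [1,[31,-3,0],0],
    [1,[0,0,20],0],
    [1,[0,0,0],0],
    [1,[0,0,0],0],
  ],
)

```text
time_s: 11.2
position: [0.5372, -0.0089, 0.1728]
tcp_rot: [[0.342, 0.94, 0.0], [0.94, -0.342, -0.0], [-0.0, 0.0, -1.0]]
force: [-0.1, -0.3, -2.2]
opening: 0.25
```

```bash
python3 - <<'E'
from h import *
def show():
    st=bot.read_state(); p=st["position"];R=st["tcp_rot"]
    print(st["time_s"],p,np.degrees(np.arctan2(R[1,0],R[0,0])),"d tool mm",(R.T@(np.array([.5368,-.0089,.1106])-p)*1000).round(1),R[:,2].round(4),st["force"],st["joint_positions"].round(1))
show()
im,d=bot.capture("wrist");cv2.imwrite("pics/w4.png",im)
im,d=bot.capture("side");cv2.imwrite("pics/d4.png",cv2.resize(im[150:330,240:420],(600,600),interpolation=3))
im,d=bot.capture("scene");cv2.imwrite("pics/s4.png",cv2.resize(im[195:375,215:395],(600,600),interpolation=3))
E
```

```text
11.2 [ 0.53723016 -0.00890418  0.17279273] 70.00446791139719 d tool mm [-0.1 -0.4 62.2] [ 3.e-04 -1.e-04 -1.e+00] [-0.12286674 -0.27866528 -2.21336001] [-12.9  27.4  97.6  -0.   55.    7.1]
```

View pics/s4.png

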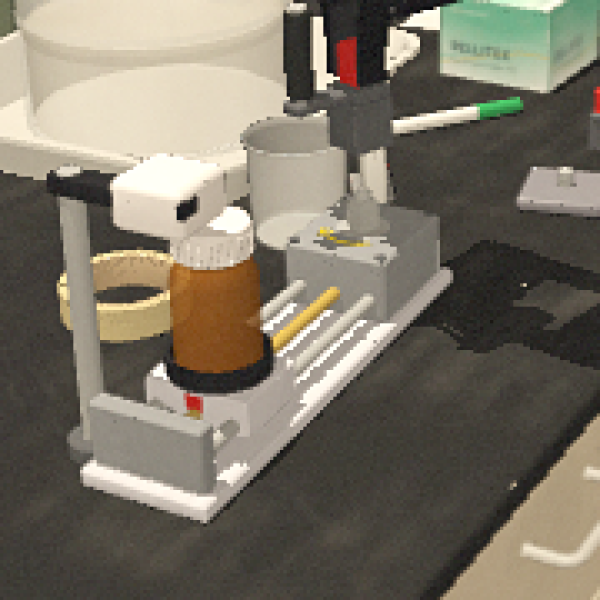

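View pics/d4.png

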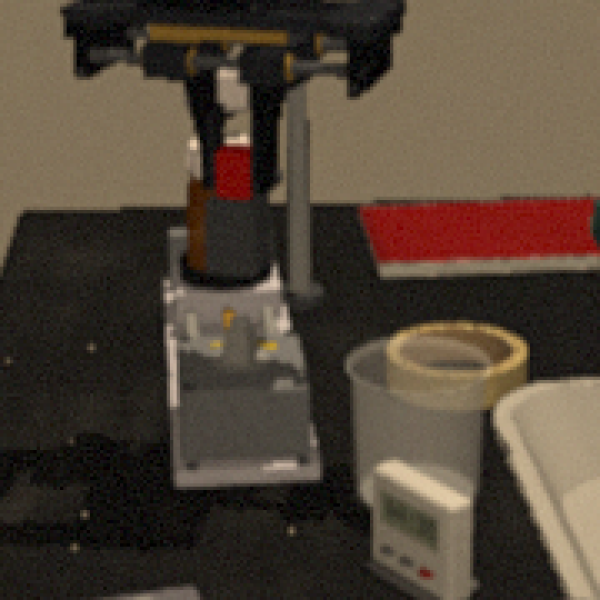

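The key hangs upright above the shaft in both views. I'll lower it in stages and watch the force.

Call:
servo_tool(
  increments=[
    [1,[0,0,15],0],
    [1,[0,0,12],0],
    [1,[0,0,8],0],
    [1,[0,0,0],0],
  ],
)

```text
time_s: 11.85
position: [0.5362, -0.0078, 0.1364]
tcp_rot: [[0.341, 0.94, -0.002], [0.94, -0.341, 0.001], [-0.0, -0.002, -1.0]]
force: [0.3, -0.6, -2.0]
opening: 0.249
```

Call:
servo_tool(
  increments=[
    [1,[0,0,4],0],
    [1,[0,0,4],0],
    [1,[0,0,3],0],
    [1,[0,0,0],0],
  ],
)

```text
time_s: 12.35
position: [0.5368, -0.0079, 0.1264]
tcp_rot: [[0.341, 0.94, -0.0], [0.94, -0.341, 0.0], [-0.0, -0.0, -1.0]]
force: [-0.2, 0.7, -2.3]
opening: 0.248
```

Call:
servo_tool(
  increments=[
    [1,[-0.7,0,4],0],
    [1,[0,0,4],0],
    [1,[0,0,3],0],
    [1,[0,0,2],0],
    [1,[0,0,0],0],
  ],
)

```text
time_s: 12.98
position: [0.5366, -0.0086, 0.1133]
tcp_rot: [[0.341, 0.94, -0.0], [0.94, -0.341, 0.0], [-0.0, -0.0, -1.0]]
force: [0.2, 0.4, -2.2]
opening: 0.248
```

```bash
python3 - <<'E'
from rig import bot
s=bot.read_state();print(s["position"],s["force"],s["moment"])
E
```

```text
[ 0.53659164 -0.008603    0.11333477] [ 0.15989687  0.40109719 -2.22758272] [ 0.07058831 -0.07215628 -0.03057642]
```

Call:
servo_tool(
  increments=[
    [1,[0,0,1.5],0],
    [1,[0,0,0.8],0],
    [1,[0,0,0.5],0],
    [1,[0,0,0],0],
  ],
)

```text
time_s: 13.48
position: [0.5367, -0.0086, 0.1107]
tcp_rot: [[0.341, 0.94, 0.0], [0.94, -0.341, 0.0], [0.0, 0.0, -1.0]]
force: [0.7, 1.1, -1.9]
opening: 0.248
```

It is seated: TCP at 0.1107 puts the underside at about 0.060, with no jam force. I'll release and go up over the handle.

Call:
servo_tool(
  increments=[
    [0.5,[0,0,0],0],
    [0.5,[0,0,0],0],
    [0.5,[0,0,0],0],
    [0.4,[0,0,-25],0],
    [0.4,[0,0,-45],0],
  ],
)

```text
time_s: 14.1
position: [0.5354, -0.0084, 0.1801]
tcp_rot: [[0.341, 0.94, -0.004], [0.94, -0.341, 0.001], [-0.001, -0.004, -1.0]]
force: [-0.2, -0.6, 0.0]
opening: 0.583
```

```bash
python3 - <<'E'
from h import *
st=bot.read_state(); p=st["position"];R=st["tcp_rot"]; print(st["time_s"],p,st["opening"],R[:,2])
im,d=bot.capture("wrist"); cv2.imwrite("pics/w5.png",im); C=cam("wrist",st);W=cloud(d,C)
Q=W.reshape(-1,3); near=(abs(Q[:,0]-.5366)<.09)&(abs(Q[:,1]+.009)<.09)
a=near&(Q[:,2]>.160)&(Q[:,2]<.18); r=cv2.minAreaRect(Q[a][:,:2].astype(np.float32)); print("handle",a.sum(),np.nanmedian(Q[a],0),r)
hsv=cv2.cvtColor(im,cv2.COLOR_BGR2HSV).reshape(-1,3)
red=((hsv[:,0]<8)|(hsv[:,0]>172))&(hsv[:,1]>150)&(hsv[:,2]>90)&near&(Q[:,2]>.12)
print("boss",red.sum(),np.nanmedian(Q[red],0),cv2.minAreaRect(Q[red][:,:2].astype(np.float32)))
v=np.array(r[0])-[.5368,-.0089]; print("angle",np.degrees(np.arctan2(v[1],v[0])),np.hypot(*v), "tool mm",(R.T@(np.r_[r[0],.135]-p)*1000).round(1))
E
```

```text
14.1 [ 0.53538856 -0.00842193  0.18008784] 0.582845037911985 [-4.39919816e-03  9.71595903e-04 -9.99989851e-01]
handle 862 [0.55462519 0.03790107 0.17130144] ((0.5504695177078247, 0.008877184242010117), (0.0646849274635315, 0.05513850972056389), 44.160675048828125)
boss 1190 [ 0.53799156 -0.00734904  0.13541848] ((0.5373677015304565, -0.0098805483430624), (0.02268677018582821, 0.021872779354453087), 70.19741821289062)
angle 52.442018514270245 0.02242507511556883 tool mm [21.4  8.5 45. ]
```

View pics/w5.png

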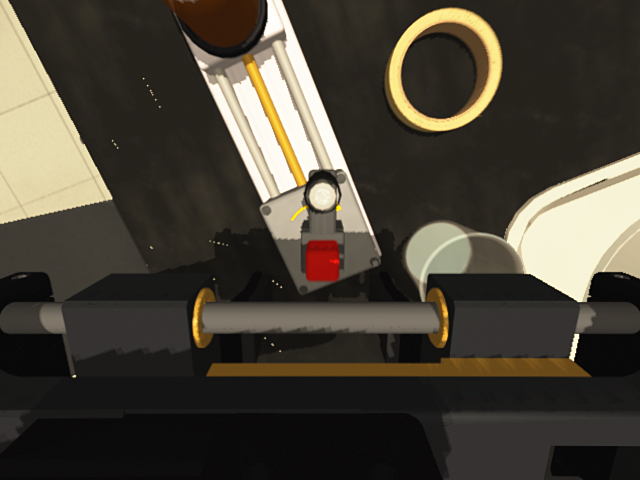

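The wrist picture shows the key seated, with the boss top at z = 0.1354 at (323,260) and the handle cap at (322,194) = (0.554,0.038). Now I'll grip the handle.

Call:
servo_tool(
  increments=[
    [0.4,[50,0,-3],0],
    [0.4,[0,0,0],0],
    [0.4,[0,0,20],0],
    [0.4,[0,0,25],0],
    [0.6,[0,0,3],0],
  ],
)

```text
time_s: 14.78
position: [0.5519, 0.038, 0.134]
tcp_rot: [[0.341, 0.94, -0.005], [0.94, -0.341, 0.0], [-0.001, -0.005, -1.0]]
force: [-0.9, 1.0, -0.2]
opening: 0.55
```

Call:
servo_tool(
  increments=[
    [0.75,[0,0,0],0],
    [1,[0,0,0],0],
    [1,[0,0,0],0],
    [1,[0,0,0],0],
  ],
)

```text
time_s: 15.28
position: [0.5543, 0.0384, 0.1365]
tcp_rot: [[0.341, 0.94, 0.002], [0.94, -0.341, -0.0], [0.0, 0.002, -1.0]]
force: [1.2, 0.7, 1.3]
opening: 0.223
```

```bash
python3 - <<'E'
from h import *
s=bot.read_state();print(s["time_s"],s["position"],s["force"],s["opening"],s["joint_positions"].round(1))
for c in("side","scene"):
    im,d=bot.capture(c)
    x,y=(240,150) if c=="side" else (215,195)
    cv2.imwrite(f"pics/{c}6.png",cv2.resize(im[y:y+180,x:x+180],(600,600),interpolation=3))
E
```

```text
15.275 [0.55430213 0.03835469 0.13648909] [1.18917556 0.73348287 1.30371491] 0.22303001157649083 [-7.6 31.6 96.9  0.  51.4 12.3]
```

View pics/scene6.png

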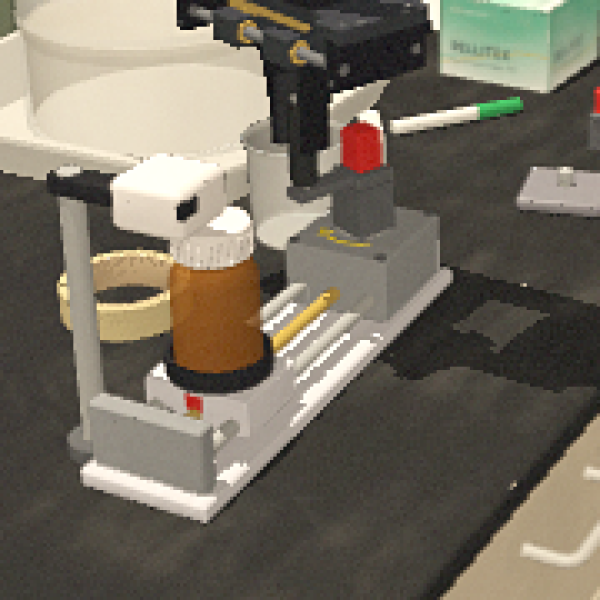

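Call:
servo_tool(
  increments=[
    [1,[-2.4,15.4,0],0],
    [1,[-7.1,14,0],0],
    [1,[-11.1,11.1,0],0],
    [1,[-14,7.1,0],0],
    [1,[-15.4,2.4,0],0],
  ],
)

```text
time_s: 16.0
position: [0.5838, -0.0244, 0.1363]
tcp_rot: [[0.341, 0.94, -0.0], [0.94, -0.341, 0.003], [0.003, -0.001, -1.0]]
force: [-0.6, 6.5, 4.6]
opening: 0.219
```

```bash
cat > ang.py <<'E'
from h import *
def rep():
    s=bot.read_state();p=s["position"];R=s["tcp_rot"]
    v=(p-np.array([.5368,-.0087,0]))[:2]; r=np.hypot(*v); a=np.degrees(np.arctan2(v[1],v[0])); u=v/r; t=np.array([u[1],-u[0]])
    F=s["force"]
    print(f't={s["time_s"]:.2f} phi={(70-a)%360:.1f} r={r*1000:.1f} z={p[2]:.4f} Ftan(cw)={F[:2]@t:.1f} Frad={F[:2]@u:.1f} Fz={F[2]:.1f} open={s["opening"]:.3f} tilt={R[:,2].round(3)} yaw={np.degrees(np.arctan2(R[1,0],R[0,0])):.1f} j={s["joint_positions"].round(0)}')
rep()
E
python3 ang.py
```

```text
t=16.00 phi=88.5 r=49.5 z=0.1363 Ftan(cw)=-6.0 Frad=-2.6 Fz=4.6 open=0.219 tilt=[-0.     0.003 -1.   ] yaw=70.0 j=[-13.  33.  93.   0.  54.   6.]
```

Call:
servo_tool(
  increments=[
    [1,[-15.4,-2.4,0],0],
    [1,[-14,-7.1,0],0],
    [1,[-11.1,-11.1,0],0],
    [1,[-7.1,-14,0],0],
    [1,[-2.4,-15.4,0],0],
  ],
)

```text
time_s: 16.62
position: [0.5227, -0.0563, 0.1365]
tcp_rot: [[0.342, 0.94, 0.008], [0.94, -0.342, -0.001], [0.002, 0.007, -1.0]]
force: [5.4, 1.9, -1.1]
opening: 0.218
```

```bash
python3 ang.py
```

```text
t=16.62 phi=176.5 r=49.7 z=0.1365 Ftan(cw)=-4.6 Frad=-3.4 Fz=-1.1 open=0.218 tilt=[ 0.008 -0.001 -1.   ] yaw=70.0 j=[-18.  30. 101.   0.  49.   2.]
```

Call:
servo_tool(
  increments=[
    [1,[2.4,-15.4,0],0],
    [1,[7.1,-14,0],0],
    [1,[11.1,-11.1,0],0],
    [1,[14,-7.1,0],0],
    [1,[15.4,-2.4,0],0],
  ],
)

```text
time_s: 17.25
position: [0.4878, 0.0085, 0.1364]
tcp_rot: [[0.339, 0.941, -0.003], [0.941, -0.339, -0.002], [-0.003, -0.002, -1.0]]
force: [-0.8, -4.7, 6.7]
opening: 0.221
```

```bash
python3 ang.py
```

```text
t=17.25 phi=269.4 r=51.9 z=0.1364 Ftan(cw)=-4.7 Frad=-0.8 Fz=6.7 open=0.221 tilt=[-0.003 -0.002 -1.   ] yaw=70.2 j=[-12.  28. 106.  -0.  46.   8.]
```

Call:
servo_tool(
  increments=[
    [1,[15.4,2.4,0],0],
    [1,[14,7.1,0],0],
    [1,[11.1,11.1,0],0],
    [1,[7.1,14,0],0],
    [1,[2.4,15.4,0],0],
  ],
)

```text
time_s: 17.88
position: [0.5493, 0.0417, 0.1362]
tcp_rot: [[0.34, 0.94, -0.01], [0.94, -0.34, 0.004], [0.001, -0.011, -1.0]]
force: [-3.0, 4.2, 10.0]
opening: 0.22
```

```bash
python3 ang.py
```

```text
t=17.88 phi=353.9 r=51.9 z=0.1362 Ftan(cw)=-3.9 Frad=3.4 Fz=10.0 open=0.220 tilt=[-0.01   0.004 -1.   ] yaw=70.1 j=[-7. 32. 97.  0. 52. 12.]
```

One turn is done. I'll look before continuing.

Call:
servo_tool(
  increments=[
    [1,[0,0,-0.3],0],
    [1,[0,0,0],0],
  ],
)

```text
time_s: 18.12
position: [0.5526, 0.0401, 0.1364]
tcp_rot: [[0.34, 0.94, -0.002], [0.94, -0.34, 0.002], [0.001, -0.002, -1.0]]
force: [1.0, 2.0, 6.8]
opening: 0.216
```

```bash
python3 ang.py; python3 - <<'E'
from h import *
im,d=bot.capture("scene"); cv2.imwrite("pics/s7f.png",im)
a=cv2.imread("pics/scene0.png")
f=lambda i: cv2.resize(i[285:350,235:315],(400,325),interpolation=3)
cv2.imwrite("pics/s7.png",np.vstack([np.hstack([f(a),f(im)]),cv2.resize(im[210:290,300:400],(343,275),interpolation=3) if 0 else np.zeros((1,800,3),np.uint8)]))
cv2.imwrite("pics/s7b.png",cv2.resize(im[195:305,300:410],(550,550),interpolation=3))
E
```

```text
t=18.12 phi=357.9 r=51.3 z=0.1364 Ftan(cw)=0.3 Frad=2.2 Fz=6.8 open=0.216 tilt=[-0.002  0.002 -1.   ] yaw=70.1 j=[-7. 32. 97.  0. 52. 12.]
```

View pics/s7.png

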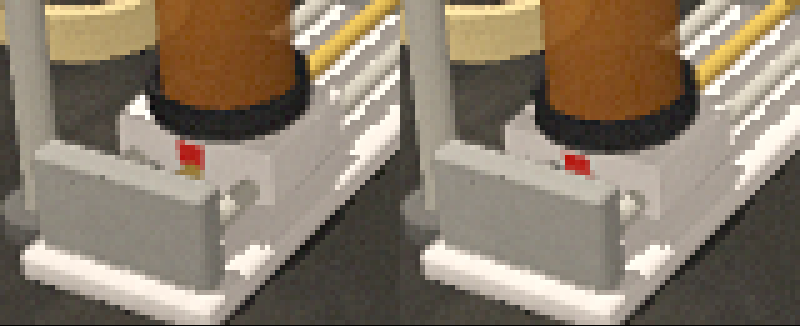

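View pics/s7b.png

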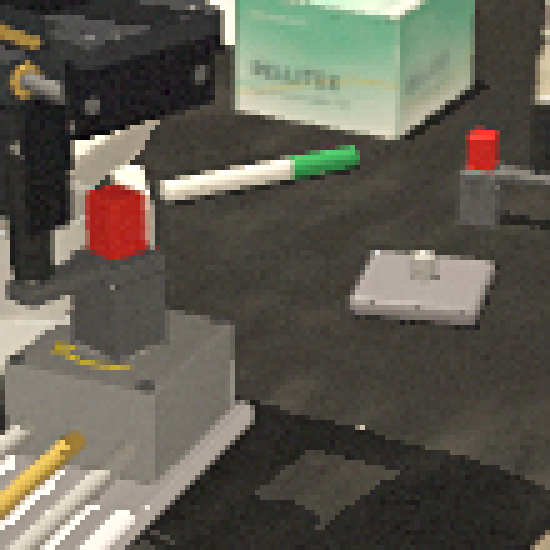

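The carriage is advancing and the key is fully down. Second turn.

Call:
servo_tool(
  increments=[
    [1,[-2.4,15.4,0],0],
    [1,[-7.1,14,0],0],
    [1,[-11.1,11.1,0],0],
    [1,[-14,7.1,0],0],
    [1,[-15.4,2.4,0],0],
  ],
)

```text
time_s: 18.8
position: [0.5836, -0.0233, 0.1365]
tcp_rot: [[0.341, 0.94, 0.0], [0.94, -0.341, 0.004], [0.003, -0.001, -1.0]]
force: [2.0, 4.4, 4.1]
opening: 0.218
```

```bash
python3 ang.py
```

```text
t=18.80 phi=87.4 r=49.1 z=0.1365 Ftan(cw)=-4.8 Frad=0.6 Fz=4.1 open=0.218 tilt=[ 0.     0.004 -1.   ] yaw=70.1 j=[-13.  33.  93.   0.  54.   6.]
```

Call:
servo_tool(
  increments=[
    [1,[-15.4,-2.4,0],0],
    [1,[-14,-7.1,0],0],
    [1,[-11.1,-11.1,0],0],
    [1,[-7.1,-14,0],0],
    [1,[-2.4,-15.4,0],0],
  ],
)

```text
time_s: 19.42
position: [0.5198, -0.056, 0.1361]
tcp_rot: [[0.341, 0.94, 0.003], [0.94, -0.341, -0.001], [0.0, 0.003, -1.0]]
force: [5.5, 2.4, -0.9]
opening: 0.22
```

```bash
python3 ang.py
```

```text
t=19.43 phi=179.8 r=50.3 z=0.1361 Ftan(cw)=-4.4 Frad=-4.1 Fz=-0.9 open=0.220 tilt=[ 0.003 -0.001 -1.   ] yaw=70.0 j=[-18.  30. 102.   0.  49.   2.]
```

Call:
servo_tool(
  increments=[
    [1,[2.4,-15.4,0],0],
    [1,[7.1,-14,0],0],
    [1,[11.1,-11.1,0],0],
    [1,[14,-7.1,0],0],
    [1,[15.4,-2.4,0],0],
  ],
)

```text
time_s: 20.05
position: [0.4876, 0.0086, 0.1363]
tcp_rot: [[0.339, 0.941, -0.004], [0.941, -0.339, -0.002], [-0.003, -0.003, -1.0]]
force: [0.9, -5.5, 5.5]
opening: 0.221
```

```bash
python3 ang.py; python3 - <<'E'
from h import *
im,d=bot.capture("scene"); cv2.imwrite("pics/s8f.png",im)
C=cam("scene");K,D,R,t=C
yaw=np.radians(3.2);ey=np.array([-np.sin(yaw),np.cos(yaw),0]);ex=np.array([np.cos(yaw),np.sin(yaw),0]);o=np.array([.5368,-.0088,0])
for n in("scene0","s7f","s8f"):
    a=cv2.imread(f"pics/{n}.png"); h=cv2.cvtColor(a,cv2.COLOR_BGR2HSV)
    m=((h[...,0]<8)|(h[...,0]>172))&(h[...,1]>170)&(h[...,2]>90); m[:305]=0;m[345:]=0;m[:,:255]=0;m[:,300:]=0
    v,u=np.nonzero(m); 
    if len(u)==0: print(n,"none"); continue
    q=(u.mean(),v[v<=v.min()+1].mean())
    p=cv2.undistortPoints(np.array([[q]]),K,D)[0,0]; c=-R.T@t; r=R.T@np.r_[p,1]
    # plane ex.(X-o)=x0, with x0 from first guess
    x0=ex@(np.array([.5217,.2115,.0383])-o); s=(x0-ex@(c-o))/(ex@r); X=c+s*r
    print(n,len(u),q,X.round(4),"ystage",ey@(X-o))
f=lambda i: cv2.resize(i[285:350,235:315],(400,325),interpolation=3)
cv2.imwrite("pics/s8.png",f(im))
E
```

```text
t=20.05 phi=269.3 r=52.1 z=0.1363 Ftan(cw)=-4.9 Frad=-2.7 Fz=5.5 open=0.221 tilt=[-0.004 -0.002 -1.   ] yaw=70.2 j=[-12.  28. 106.  -0.  46.   8.]
scene0 14 (np.float64(272.5), np.float64(314.57142857142856)) [0.5217 0.2112 0.0404] ystage 0.22052687766306345
s7f 14 (np.float64(270.0), np.float64(316.7142857142857)) [0.5212 0.2203 0.0404] ystage 0.22961444548876814
s8f 1 (np.float64(268.0), np.float64(318.0)) [0.5208 0.2274 0.0414] ystage 0.2366742663658192
```

View pics/s8.png

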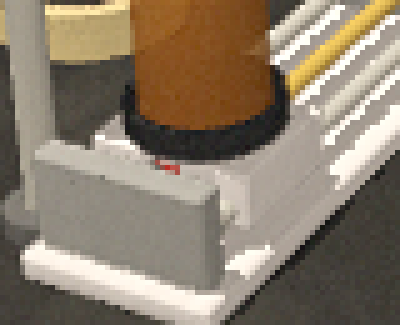

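About 7.5 ± 1.5 mm remain, roughly 270°. I'll do one more fast quarter, then slow down.

Call:
servo_tool(
  increments=[
    [1,[15.4,2.4,0],0],
    [1,[14,7.1,0],0],
    [1,[11.1,11.1,0],0],
    [1,[7.1,14,0],0],
    [1,[2.4,15.4,0],0],
  ],
)

```text
time_s: 20.72
position: [0.5483, 0.042, 0.1362]
tcp_rot: [[0.34, 0.94, -0.012], [0.94, -0.34, 0.005], [0.0, -0.013, -1.0]]
force: [-3.5, 5.5, 12.6]
opening: 0.225
```

```bash
python3 ang.py
```

```text
t=20.73 phi=352.7 r=52.0 z=0.1362 Ftan(cw)=-4.7 Frad=4.5 Fz=12.6 open=0.225 tilt=[-0.012  0.005 -1.   ] yaw=70.1 j=[-7. 32. 97.  0. 52. 12.]
```

Call:
servo_tool(
  increments=[
    [1,[-0.6,7.8,-0.3],0],
    [1,[-1.8,7.6,0],0],
    [1,[-3,7.3,0],0],
    [1,[-4.1,6.7,0],0],
    [1,[-5.1,6,0],0],
  ],
)

```text
time_s: 21.35
position: [0.5804, 0.0156, 0.1366]
tcp_rot: [[0.341, 0.94, -0.004], [0.94, -0.341, 0.004], [0.003, -0.005, -1.0]]
force: [1.5, 3.7, 8.7]
opening: 0.224
```

```bash
python3 ang.py
```

```text
t=21.35 phi=40.9 r=49.9 z=0.1366 Ftan(cw)=-2.5 Frad=3.1 Fz=8.7 open=0.224 tilt=[-0.004  0.004 -1.   ] yaw=70.1 j=[-10.  33.  93.   0.  54.  10.]
```

Call:
servo_tool(
  increments=[
    [1,[-6,5.1,0],0],
    [1,[-6.7,4.1,0],0],
    [1,[-7.3,3,0],0],
    [1,[-7.6,1.8,0],0],
    [1,[-7.8,0.6,0],0],
  ],
)

```text
time_s: 21.98
position: [0.5834, -0.0236, 0.1366]
tcp_rot: [[0.341, 0.94, -0.0], [0.94, -0.341, 0.003], [0.003, -0.001, -1.0]]
force: [3.0, 2.7, 6.2]
opening: 0.218
```

```bash
python3 ang.py
```

```text
t=21.98 phi=87.7 r=48.9 z=0.1366 Ftan(cw)=-3.5 Frad=2.0 Fz=6.2 open=0.218 tilt=[-0.     0.003 -1.   ] yaw=70.1 j=[-13.  33.  93.   0.  54.   6.]
```

Call:
servo_tool(
  increments=[
    [1,[-2.6,-0.1,0],0],
    [1,[-2.6,-0.2,0],0],
    [1,[-2.6,-0.3,0],0],
    [1,[-2.6,-0.5,0],0],
    [1,[-2.5,-0.6,0],0],
  ],
)

```text
time_s: 22.6
position: [0.5775, -0.0359, 0.1364]
tcp_rot: [[0.341, 0.94, -0.0], [0.94, -0.341, 0.002], [0.001, -0.001, -1.0]]
force: [3.4, 2.6, 5.1]
opening: 0.221
```

```bash
python3 ang.py
```

```text
t=22.60 phi=103.7 r=49.0 z=0.1364 Ftan(cw)=-4.1 Frad=1.3 Fz=5.1 open=0.221 tilt=[-0.     0.002 -1.   ] yaw=70.1 j=[-15.  33.  93.   0.  54.   5.]
```

Call:
servo_tool(
  increments=[
    [1,[-2.5,-0.7,0],0],
    [1,[-2.5,-0.9,0],0],
    [1,[-2.4,-1,0],0],
    [1,[-2.4,-1.1,0],0],
    [1,[-2.3,-1.3,0],0],
  ],
)

```text
time_s: 23.22
position: [0.5685, -0.0465, 0.1362]
tcp_rot: [[0.341, 0.94, -0.001], [0.94, -0.341, 0.001], [0.0, -0.001, -1.0]]
force: [2.8, 2.8, 4.9]
opening: 0.218
```

```bash
python3 ang.py; python3 - <<'E'
from h import *
im,d=bot.capture("scene"); cv2.imwrite("pics/s9f.png",im)
cv2.imwrite("pics/s9.png",cv2.resize(im[285:350,235:315],(800,650)[:2],interpolation=3)[:600])
E
```

```text
t=23.23 phi=120.0 r=49.3 z=0.1362 Ftan(cw)=-4.0 Frad=-0.4 Fz=4.9 open=0.218 tilt=[-0.001  0.001 -1.   ] yaw=70.1 j=[-16.  33.  95.   0.  53.   4.]
```

View pics/s9.png

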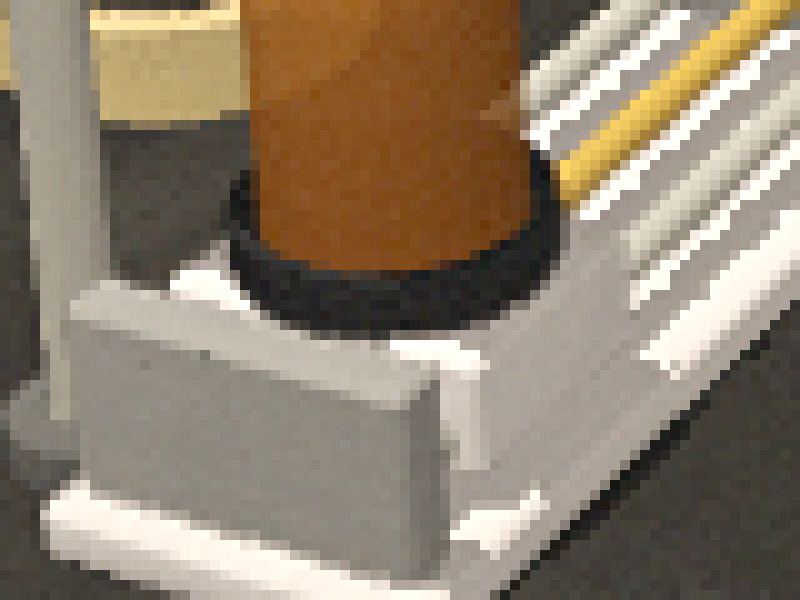

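Call:
servo_tool(
  increments=[
    [1,[-2.2,-1.4,0],0],
    [1,[-2.2,-1.5,0],0],
    [1,[-2.1,-1.6,0],0],
    [1,[-2,-1.7,0],0],
    [1,[-1.9,-1.8,0],0],
  ],
)

```text
time_s: 23.9
position: [0.5574, -0.0539, 0.1361]
tcp_rot: [[0.341, 0.94, -0.001], [0.94, -0.341, 0.0], [0.0, -0.001, -1.0]]
force: [2.8, 4.1, 3.1]
opening: 0.221
```

```bash
python3 ang.py
```

```text
t=23.90 phi=135.5 r=49.6 z=0.1361 Ftan(cw)=-4.2 Frad=-2.6 Fz=3.1 open=0.221 tilt=[-0.001  0.    -1.   ] yaw=70.1 j=[-17.  32.  96.   0.  52.   3.]
```

Call:
servo_tool(
  increments=[
    [1,[-1.8,-1.9,0],0],
    [1,[-1.7,-2,0],0],
    [1,[-1.6,-2.1,0],0],
    [1,[-1.5,-2.2,0],0],
    [1,[-1.4,-2.2,0],0],
  ],
)

```text
time_s: 24.52
position: [0.5449, -0.0579, 0.1361]
tcp_rot: [[0.341, 0.94, -0.001], [0.94, -0.341, 0.0], [0.0, -0.001, -1.0]]
force: [3.1, 5.0, 0.8]
opening: 0.219
```

```bash
python3 ang.py
```

```text
t=24.52 phi=150.6 r=49.8 z=0.1361 Ftan(cw)=-3.9 Frad=-4.4 Fz=0.8 open=0.219 tilt=[-0.001  0.    -1.   ] yaw=70.1 j=[-18.  31.  98.   0.  51.   2.]
```

Call:
servo_tool(
  increments=[
    [1,[-0.9,-2.5,0],0],
    [1,[-1.1,-2.4,0],0],
    [1,[-1,-2.4,0],0],
    [1,[-0.9,-2.5,0],0],
    [1,[-0.7,-2.5,0],0],
  ],
)

```text
time_s: 25.15
position: [0.532, -0.0582, 0.1363]
tcp_rot: [[0.341, 0.94, 0.0], [0.94, -0.341, -0.0], [-0.0, 0.0, -1.0]]
force: [3.4, 3.3, -1.0]
opening: 0.222
```

```bash
python3 ang.py
```

```text
t=25.15 phi=165.5 r=49.7 z=0.1363 Ftan(cw)=-3.1 Frad=-3.6 Fz=-1.0 open=0.222 tilt=[ 0. -0. -1.] yaw=70.1 j=[-18.  30. 100.  -0.  50.   2.]
```

Call:
servo_tool(
  increments=[
    [1,[-0.4,-2.5,0],0],
    [1,[-0.4,-2.6,0],0],
    [1,[-0.3,-2.6,0],0],
    [1,[-0.2,-2.6,0],0],
    [1,[-0.1,-2.6,0],0],
  ],
)

```text
time_s: 25.78
position: [0.5235, -0.056, 0.137]
tcp_rot: [[0.341, 0.94, 0.009], [0.94, -0.341, -0.002], [0.001, 0.01, -1.0]]
force: [10.3, 1.0, -5.3]
opening: 0.221
```

```bash
python3 ang.py
```

```text
t=25.77 phi=175.7 r=49.2 z=0.1370 Ftan(cw)=-9.6 Frad=-3.7 Fz=-5.3 open=0.221 tilt=[ 0.009 -0.002 -1.   ] yaw=70.1 j=[-18.  30. 101.   0.  48.   2.]
```

Tangential force jumped from about 3–4 N to 9.6 N, so the stop is reached. I'll hold for one row and check.

Call:
servo_tool(
  increments=[
    [1,[0,0,0],0],
    [1,[0,0,0],0],
  ],
)

```text
time_s: 26.02
position: [0.5236, -0.0561, 0.137]
tcp_rot: [[0.341, 0.94, 0.009], [0.94, -0.341, -0.002], [0.001, 0.009, -1.0]]
force: [8.5, 1.4, -4.4]
opening: 0.22
```

```bash
python3 ang.py; python3 - <<'E'
from h import *
im,d=bot.capture("scene"); cv2.imwrite("pics/s10.png",cv2.resize(im[285:350,235:315],(738,600),interpolation=3))
E
```

```text
t=26.02 phi=175.6 r=49.2 z=0.1370 Ftan(cw)=-7.8 Frad=-3.7 Fz=-4.4 open=0.220 tilt=[ 0.009 -0.002 -1.   ] yaw=70.1 j=[-18.  30. 101.   0.  49.   2.]
```

View pics/s10.png

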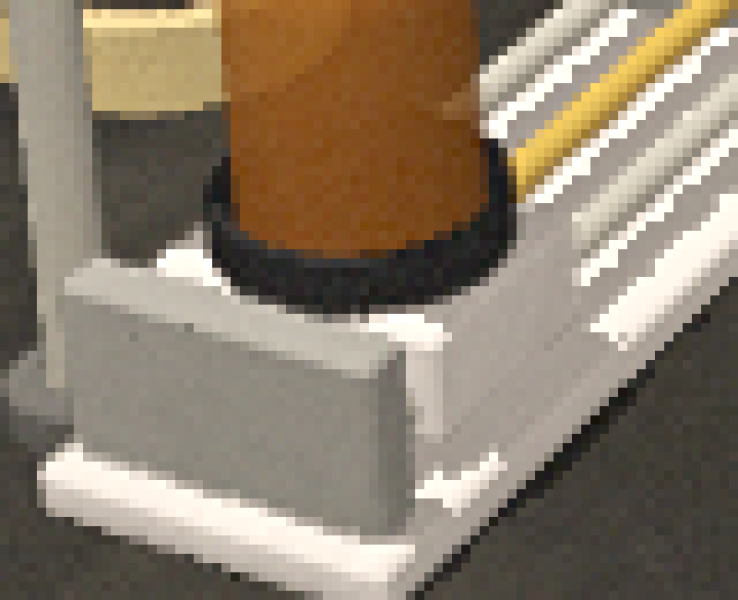

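The force held at about 8 N and the angle agrees with the prediction (896° against about 880°). I'll nudge slightly more to confirm the spring-like rise.

Call:
servo_tool(
  increments=[
    [1,[0.1,-1.5,0],0],
    [1,[0.1,-1.5,0],0],
    [1,[0,0,0],0],
    [1,[0,0,0],0],
  ],
)

```text
time_s: 26.58
position: [0.5226, -0.0555, 0.1372]
tcp_rot: [[0.341, 0.94, 0.013], [0.94, -0.341, -0.004], [0.001, 0.013, -1.0]]
force: [11.3, 0.5, -7.4]
opening: 0.219
```

```bash
python3 ang.py
```

```text
t=26.57 phi=176.9 r=48.9 z=0.1372 Ftan(cw)=-10.6 Frad=-3.7 Fz=-7.4 open=0.219 tilt=[ 0.013 -0.004 -1.   ] yaw=70.1 j=[-18.  29. 102.   0.  48.   2.]
```

Force rises with angle, now 10.6 N, so this is the sprung stop. I'll ease back slightly, release, and rise.

Call:
servo_tool(
  increments=[
    [1,[0,1.5,0.4],0],
    [0.9,[0,0.5,0],0],
    [0.6,[0,0,0],0],
    [0.5,[0,0,0],0],
    [0.5,[0,0,0],0],
  ],
)

```text
time_s: 27.2
position: [0.5166, -0.0541, 0.1356]
tcp_rot: [[0.34, 0.94, -0.005], [0.94, -0.34, 0.001], [-0.001, -0.005, -1.0]]
force: [0.3, -0.3, -0.2]
opening: 0.46
```

Call:
servo_tool(
  increments=[
    [0.4,[0,0,0],0],
    [0.4,[0,0,-25],0],
    [0.4,[0,0,-40],0],
    [0.4,[-30,0,-20],0],
    [0.4,[0,0,0],0],
  ],
)

```text
time_s: 27.82
position: [0.5083, -0.0837, 0.2221]
tcp_rot: [[0.342, 0.94, 0.001], [0.94, -0.342, -0.001], [-0.0, 0.002, -1.0]]
force: [0.2, -0.3, 0.6]
opening: 0.602
```

```bash
python3 - <<'E'
from h import *
st=bot.read_state(); p=st["position"];R=st["tcp_rot"]; print(st["time_s"],p,st["opening"],R[:,2],st["force"])
im,d=bot.capture("wrist"); cv2.imwrite("pics/w11.png",im); C=cam("wrist",st);W=cloud(d,C)
Q=W.reshape(-1,3); near=(abs(Q[:,0]-.5366)<.08)&(abs(Q[:,1]+.009)<.08)
a=near&(Q[:,2]>.160)&(Q[:,2]<.18); h=np.nanmedian(Q[a],0); print("handle",a.sum(),h,cv2.minAreaRect(Q[a][:,:2].astype(np.float32)) if a.any() else 0)
hsv=cv2.cvtColor(im,cv2.COLOR_BGR2HSV).reshape(-1,3)
red=((hsv[:,0]<8)|(hsv[:,0]>172))&(hsv[:,1]>150)&(hsv[:,2]>90)&near&(Q[:,2]>.12)
print("boss",red.sum(),np.nanmedian(Q[red],0),cv2.minAreaRect(Q[red][:,:2].astype(np.float32)))
im,d=bot.capture("scene"); cv2.imwrite("pics/s11.png",cv2.resize(im[195:375,215:395],(600,600),interpolation=3))
E
```

```text
27.825 [ 0.50828033 -0.08371113  0.22210064] 0.6019566231086457 [ 1.33879763e-03 -9.16904438e-04 -9.99998683e-01] [ 0.18399717 -0.32566924  0.57054101]
handle 543 [ 0.5299673  -0.05654899  0.17109124] ((0.5299355983734131, -0.05759986490011215), (0.019187435507774353, 0.019336888566613197), 70.34052276611328)
boss 935 [ 0.5366437  -0.00825264  0.13545055] ((0.5366564393043518, -0.00826858077198267), (0.021625682711601257, 0.021712958812713623), 82.16251373291016)
```

View pics/w11.png

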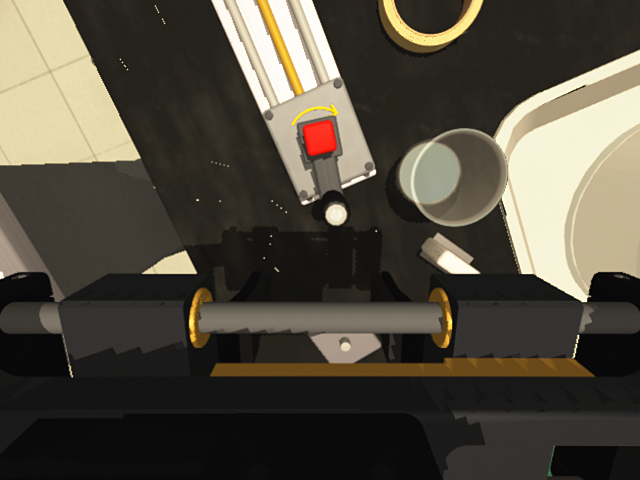

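View pics/s11.png

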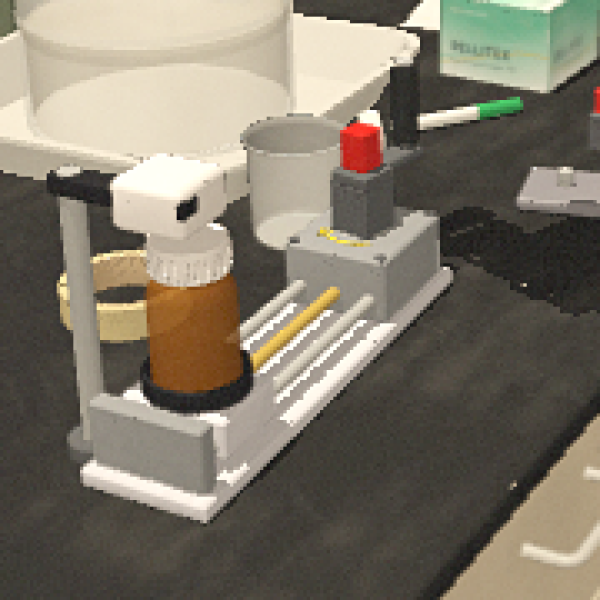

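The key is seated: boss top at 0.1354, 0.6 mm off the axis, upright. After release its yaw eased back by a few degrees, which could be socket free play. To be sure, I'll grip again and feel the stop a second time.

Call:
servo_tool(
  increments=[
    [0.4,[32,11,20],0],
    [0.4,[0,0,15],0],
    [0.4,[0,0,30],0],
    [0.4,[0,0,20],0],
    [0.75,[0,0,0],0],
  ],
)

```text
time_s: 28.55
position: [0.5272, -0.0555, 0.1334]
tcp_rot: [[0.34, 0.94, -0.007], [0.94, -0.34, 0.002], [-0.0, -0.007, -1.0]]
force: [-0.0, 0.5, 0.1]
opening: 0.548
```

Call:
servo_tool(
  increments=[
    [1,[0,0,0],0],
    [1,[0,0,0],0],
    [1,[0,0,0],0],
    [1,[0,0,0],0],
  ],
)

```text
time_s: 29.05
position: [0.5301, -0.0565, 0.1366]
tcp_rot: [[0.341, 0.94, 0.001], [0.94, -0.341, -0.001], [-0.0, 0.001, -1.0]]
force: [-0.0, -0.5, 3.2]
opening: 0.22
```

```bash
python3 ang.py
```

```text
t=29.05 phi=168.0 r=48.3 z=0.1366 Ftan(cw)=-0.1 Frad=0.4 Fz=3.2 open=0.220 tilt=[ 0.001 -0.001 -1.   ] yaw=70.1 j=[-18.  30. 100.  -0.  50.   2.]
```

Call:
servo_tool(
  increments=[
    [1,[-0.3,-1.7,0],0],
    [1,[0,0,0],0],
  ],
)

```text
time_s: 29.3
position: [0.5289, -0.0564, 0.1366]
tcp_rot: [[0.341, 0.94, 0.002], [0.94, -0.341, -0.001], [-0.0, 0.002, -1.0]]
force: [1.0, 0.3, 3.0]
opening: 0.219
```

```bash
python3 ang.py
```

```text
t=29.30 phi=169.4 r=48.4 z=0.1366 Ftan(cw)=-0.9 Frad=-0.4 Fz=3.0 open=0.219 tilt=[ 0.002 -0.001 -1.   ] yaw=70.1 j=[-18.  30. 100.  -0.  49.   2.]
```

Call:
servo_tool(
  increments=[
    [1,[-0.3,-1.7,0],0],
    [1,[0,0,0],0],
  ],
)

```text
time_s: 29.55
position: [0.5277, -0.0563, 0.1366]
tcp_rot: [[0.341, 0.94, 0.003], [0.94, -0.341, -0.001], [0.0, 0.003, -1.0]]
force: [2.7, -1.8, 4.3]
opening: 0.22
```

```bash
python3 ang.py
```

```text
t=29.55 phi=170.8 r=48.4 z=0.1366 Ftan(cw)=-3.0 Frad=1.3 Fz=4.3 open=0.220 tilt=[ 0.003 -0.001 -1.   ] yaw=70.1 j=[-18.  30. 100.  -0.  49.   2.]
```

Call:
servo_tool(
  increments=[
    [1,[-0.2,-1.7,0],0],
    [1,[0,0,0],0],
  ],
)

```text
time_s: 29.8
position: [0.5265, -0.056, 0.1366]
tcp_rot: [[0.341, 0.94, 0.004], [0.94, -0.341, -0.001], [0.0, 0.005, -1.0]]
force: [4.8, -3.1, 4.4]
opening: 0.222
```

```bash
python3 ang.py
```

```text
t=29.80 phi=172.3 r=48.4 z=0.1366 Ftan(cw)=-5.4 Frad=2.0 Fz=4.4 open=0.222 tilt=[ 0.004 -0.001 -1.   ] yaw=70.1 j=[-18.  30. 101.  -0.  49.   2.]
```

Call:
servo_tool(
  increments=[
    [1,[-0.2,-1.7,0],0],
    [1,[0,0,0],0],
  ],
)

```text
time_s: 30.05
position: [0.5257, -0.0558, 0.1367]
tcp_rot: [[0.341, 0.94, 0.006], [0.94, -0.341, -0.002], [0.0, 0.006, -1.0]]
force: [6.0, -2.4, 2.7]
opening: 0.22
```

```bash
python3 ang.py
```

```text
t=30.05 phi=173.3 r=48.4 z=0.1367 Ftan(cw)=-6.4 Frad=1.0 Fz=2.7 open=0.220 tilt=[ 0.006 -0.002 -1.   ] yaw=70.1 j=[-18.  30. 101.   0.  49.   2.]
```

Call:
servo_tool(
  increments=[
    [1,[-0.2,-1.7,0],0],
    [1,[0,0,0],0],
  ],
)

```text
time_s: 30.3
position: [0.5249, -0.0556, 0.1367]
tcp_rot: [[0.341, 0.94, 0.008], [0.94, -0.341, -0.002], [0.001, 0.008, -1.0]]
force: [7.6, -2.6, 3.1]
opening: 0.221
```

```bash
python3 ang.py
```

```text
t=30.30 phi=174.3 r=48.4 z=0.1367 Ftan(cw)=-8.0 Frad=0.7 Fz=3.1 open=0.221 tilt=[ 0.008 -0.002 -1.   ] yaw=70.1 j=[-18.  30. 101.   0.  49.   2.]
```

Call:
servo_tool(
  increments=[
    [1,[-0.1,-1.7,0],0],
    [1,[0,0,0],0],
  ],
)

```text
time_s: 30.55
position: [0.5242, -0.0554, 0.1369]
tcp_rot: [[0.341, 0.94, 0.01], [0.94, -0.341, -0.003], [0.001, 0.011, -1.0]]
force: [8.4, -2.4, 1.2]
opening: 0.22
```

```bash
python3 ang.py
```

```text
t=30.55 phi=175.1 r=48.3 z=0.1369 Ftan(cw)=-8.8 Frad=0.1 Fz=1.2 open=0.220 tilt=[ 0.01  -0.003 -1.   ] yaw=70.1 j=[-18.  30. 101.   0.  48.   2.]
```

The force rises elastically from 1 N to 8.8 N over 169° to 175°, reproducing the first feel at the same angle and well above the 3–4 N of free winding. So the stop is confirmed at moderate force. Final release, straight up and clear.

Call:
servo_tool(
  increments=[
    [0.9,[0,1.5,0],0],
    [0.7,[0,1.5,0],0],
    [0.5,[0,0,0],0],
    [0.5,[0,0,0],0],
    [0.4,[0,0,0],0],
  ],
)

```text
time_s: 31.18
position: [0.5203, -0.0542, 0.135]
tcp_rot: [[0.34, 0.94, -0.005], [0.94, -0.34, 0.002], [-0.0, -0.005, -1.0]]
force: [1.2, 0.2, 0.4]
opening: 0.53
```

Call:
servo_tool(
  increments=[
    [0.4,[0,0,-15],0],
    [0.4,[0,0,-35],0],
    [0.4,[0,0,-35],0],
    [0.4,[-30,0,0],0],
    [0.4,[0,0,0],0],
  ],
)

```text
time_s: 31.8
position: [0.512, -0.0843, 0.2223]
tcp_rot: [[0.343, 0.94, 0.001], [0.94, -0.342, -0.001], [-0.0, 0.001, -1.0]]
force: [0.0, 0.2, -0.8]
opening: 0.598
```

```bash
python3 - <<'E'
from h import *
st=bot.read_state(); p=st["position"];R=st["tcp_rot"]; print(st["time_s"],p,st["opening"],st["force"])
im,d=bot.capture("wrist"); cv2.imwrite("pics/w12.png",im); C=cam("wrist",st);W=cloud(d,C)
Q=W.reshape(-1,3); near=(abs(Q[:,0]-.5366)<.08)&(abs(Q[:,1]+.009)<.08)
a=near&(Q[:,2]>.160)&(Q[:,2]<.18); h=cv2.minAreaRect(Q[a][:,:2].astype(np.float32))[0]; v=np.array(h)-[.5368,-.0087]; print("handle",h,"phi",(70-np.degrees(np.arctan2(v[1],v[0])))%360)
hsv=cv2.cvtColor(im,cv2.COLOR_BGR2HSV).reshape(-1,3)
red=((hsv[:,0]<8)|(hsv[:,0]>172))&(hsv[:,1]>150)&(hsv[:,2]>90)&near&(Q[:,2]>.12)
print("boss",red.sum(),np.nanmedian(Q[red],0),cv2.minAreaRect(Q[red][:,:2].astype(np.float32)))
im,d=bot.capture("scene"); W=cloud(d,cam("scene"))
cv2.imwrite("pics/s12.png",cv2.resize(im[195:375,215:395],(600,600),interpolation=3))
for t in("beaker","timer","tape"):
    for r in bot.trace("scene",t)[:1]: print(t,np.nanmedian(W[r["region"]],0).round(3),np.array(r["bbox"]).round())
E
```

```text
31.8 [ 0.51202216 -0.08425696  0.2222787 ] 0.5984315459159442 [ 0.01862891  0.24088602 -0.79125551]
handle (0.5299768447875977, -0.05761587619781494) phi 167.9408109743349
boss 936 [ 0.53675073 -0.00829518  0.13550462] ((0.5366510152816772, -0.00835419911891222), (0.021709010004997253, 0.021852459758520126), 81.85672760009766)
beaker [ 0.634 -0.055  0.065] [287. 228. 318. 270.]
tape [0.695 0.11  0.016] [232. 271. 262. 298.]
```

View pics/s12.png

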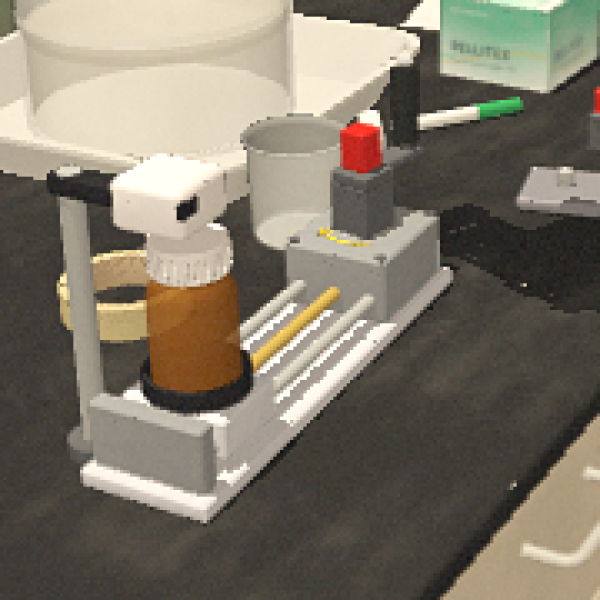

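After two separate pushes the crank springs back to the same angle (167.8° and 167.9°), so it is resting against the stop. The key is seated and nothing else has moved.

```bash
python3 -c "
from rig import bot
print(bot.hand_in())"
```

```text
the job is handed in; nothing more can be done
None
```

I moved the larger crank key from its stand onto the drive shaft, wound it clockwise about 2.5 turns until it met the sprung end stop, and handed the job in at about 32 s. The key is still on the shaft. The hand-in reports no verdict, so I can't say whether it passed.

**What went wrong on the way:** the first grasp closed on nothing because I lifted before the slow fingers had shut. The key wasn't disturbed, and the second grasp held.

**Last checks:**
- **Key:** fully down and upright. The boss top is at 0.1355 m (0.136 m expected when seated) and its centre is about 0.5 mm off the shaft axis.
- **Stop:** I felt it twice. The tangential force at the handle rose from 3–4 N in free winding to about 9–11 N at the same angle each time. After each release the crank settled at the same angle (167.8° and 167.9°), so I believe it rests on the stop.
- **Beaker and tape roll:** both show within a few pixels of where they started. The tape's median depth point shifted about 2 cm, which I put down to noise in the trace.

**What I could not confirm:**
- **Carriage touch:** the stop plate hides the contact from the scene camera, so it rests on the force and the wound angle, not on sight. The felt stiffness was somewhat above the 1 N/mm I worked out from the stop's given stiffness.
- **Timer:** the network did not find it in the last scene picture. The arm stayed well clear of it throughout.

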